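# Set seed potatoes to chit and prop the shade cover half open

## Robot

A 6-joint arm with a two-finger parallel gripper is mounted at the origin on the work surface. World frame = base frame: x ahead of the robot, y to its left, z up, the work surface at z = 0. Lengths are in m, angles in rad, forces in N, time in s.
With the tool pointing down it reaches from about 0.325 to 1 m from the base axis. Payload 5.1 kg.
Tool frame: the origin (TCP) lies between the finger pads; the fingertips stand 25 mm ahead of it and the grasp point (between the pads) lies 6 mm ahead of it; z points along the fingers, y is the line along which they close (so a half turn about z gives the same grasp; the last joint's range is limited). The gripper opens to 85 mm and grips with 20 to 120 N. Pads are 22 mm wide; open, the fingers measure 114 mm over their backs; the gripper's body (76 mm by 85 mm) begins 54 mm behind the grasp point. The pads swing forward as they close: fully open they stand 13 mm farther back than shut.
Start: joints at [1.245, 0.124, 1.65, -0, 1.367, -0.083], TCP at [0.156, 0.631, 0.256] pointing down, gripper open.
Joint ranges: [-2.61, 2.61], [-1.02, 2.33], [0.03, 2.71], [-1.35, 4.49], [0.32, 2.68], [-2.91, 2.91]. Speed limits (rad/s): [2.57, 2.57, 3.14, 3.14, 3.14, 3.14].

## Interface

Orientations are given as a rotation vector (axis times angle).
In Python, from station import bot gives the robot as it stands. The module is installed in compiled form; this text tells all that it offers.
- The arm moves only by the tool drive_tool, never from a script. Its arguments are lists of equal length, an entry for each row: "linear": the shift along the tool's x, y, z normalised to -1 to 1, where 1 is 0.6 m, a list of three; "rotation": the turn, a rotation vector about the tool's x, y, z normalised to -1 to 1, where 1 is 2 pi rad, a list of three; "claw": the finger opening in mm, from 0 to 85.4. A call has 1 to 12 rows; each row shifts and turns the commanded pose from where the row before left it, along the tool's axes as they then stand; what a row does not reach is not made up. A row lasts 1/12 s, in which the tool goes at most 41.7 mm and 7.16 degrees, less where a joint would pass 70% of its speed; a pose out of reach is approached as far as the arm can. A call with a number of a shift or a turn outside -1 to 1 is refused whole. A call with a gripper value outside its range is refused whole. The fingers move at their own pace and stop on an object; "newtons" is the grip in N (left out, the last holds). Time passes only in rows, so rows that do not move let the fingers close. It gives the time, the measured TCP pose, the force, the opening and the grip force at its end, in the units of the state.
- bot.get_obs(): the state, without advancing time (a new reading comes with each control period).
- bot.get_image(name): name is "side" or "top"; returns a dict with "pixels" (420x560x3 uint8, blue, green, red), "depth" (420x560 float32, m along the optical axis (not along the pixel's ray), 0 where there is no reading), "fov_y" (degrees; the focal length in pixels is half the picture's height over the tangent of half this angle, whatever the lens; pixels are square), "cx", "cy" (the principal point, pixels), "extrinsics" (4x4, takes a point from world to camera coordinates). Camera axes: x right, y up, looking along -z (the intrinsics and any distortion apply to the point x, -y, -z); pixel columns grow to the right and rows downward; lengths in m; the calibration is good to about 2 mm. A picture is of the moment at which its call begins.
- bot.hand_in(): hands the job in; it is judged then, once.
The state is a dict: "clock": time; "joint_pos": joint angles; "qd": joint speeds; "effort": joint torques, N m; "tcp_pos": TCP position; "ee_rot": TCP orientation; "wrist_force": force on the tool from outside, world axes, zero at the start; "torque": the same for the moment, N m; "gripper_width": finger opening in m; "gripper_force": force on a finger pad.
Only numpy, scipy, OpenCV 4.12 (cv2) and the standard library are available. Lean on these libraries where they do the work, as an engineer would, in place of code of your own. Each camera call takes 0.05 s, during which the arm holds its last target. There are 200 camera calls.

## Task

Set the seed potatoes out to sprout: fold the rack's green cover up until it stands upright or a little beyond, then move every potato from the steel tray into the rack, lying flat, one to a well (any wells will do). When all are in, fold the cover back down and leave it half open, at 45 degrees, for air and shade, and leave the other pantry things where they are.

Things in the scene. Friction and masses are not known exactly. Their poses are not given: they have to be found in the camera images.
- tray: Galvanised steel tray, fixed to the shelf, 236 (x) x 332 (y) mm, walls 22 mm high and 4 mm thick, floor 4 mm thick. Origin: centre of its underside. It holds the loose seed potatoes and the spoon rest.
- rack: Light wooden rack, fixed. Origin: on the shelf under the middle of its six wells; x points to the hinge side, y along the hinge. Wells: 2 along x by 3 along y, edged by ledges 4 mm thick, tops 13 mm above the well floors (19 above the shelf). Hinge beam 14 mm thick, 54 high, along x = +103 mm; 10 mm posts 52 high at the front corners (x = -81, y = +-115).
- cover (a joint): Angle (rad) of the stiff green cover about its hinge: 0 = flat over the wells, 1.571 = upright, grows as it opens, stops at 1.95. Panel 200 mm (hinge to free edge) x 238 x 5 mm, 0.25 kg; the hinge is stiff (0.6 N m of friction), so it stays wherever it is left; 2 to 5 N at the bar moves it.
- cover_hinge (a point): Middle of the cover's hinge line, 58 mm above the shelf, at x = +100 mm in the rack's frame; the hinge line runs along the rack's y.
- cover_bar (a point): Middle of the cover's grab bar: a round steel bar 10 mm thick, 90 mm long, parallel to the hinge and 237 mm from it, in the plane of the panel, 37 mm beyond its free edge (clear opening between bar and edge). With the cover flat the bar is at x = -137 mm in the rack's frame.
- well0 (a point): Centre of the floor of well 0 of the rack, 6 mm above the shelf; the well is 76 mm (rack x) x 74 mm (rack y) inside, at rack x = -40 mm, y = -78 mm.
- well1 (a point): Centre of the floor of well 1 of the rack, 6 mm above the shelf; the well is 76 mm (rack x) x 74 mm (rack y) inside, at rack x = -40 mm, y = 0 mm.
- well2 (a point): Centre of the floor of well 2 of the rack, 6 mm above the shelf; the well is 76 mm (rack x) x 74 mm (rack y) inside, at rack x = -40 mm, y = 78 mm.
- well3 (a point): Centre of the floor of well 3 of the rack, 6 mm above the shelf; the well is 76 mm (rack x) x 74 mm (rack y) inside, at rack x = 40 mm, y = -78 mm.
- well4 (a point): Centre of the floor of well 4 of the rack, 6 mm above the shelf; the well is 76 mm (rack x) x 74 mm (rack y) inside, at rack x = 40 mm, y = 0 mm.
- well5 (a point): Centre of the floor of well 5 of the rack, 6 mm above the shelf; the well is 76 mm (rack x) x 74 mm (rack y) inside, at rack x = 40 mm, y = 78 mm.
- potato0: Seed potato 0 (brown, firm, flat-sided), about 68 mm long (its x axis), 44 mm wide and 44 mm high, about 0.1 kg, lying in the tray at any yaw. Origin: its middle, 22 mm above its underside. Four or five potatoes are present; None if absent.
- potato1: Seed potato 1 (brown, firm, flat-sided), about 68 mm long (its x axis), 44 mm wide and 44 mm high, about 0.1 kg, lying in the tray at any yaw. Origin: its middle, 22 mm above its underside. Four or five potatoes are present; None if absent.
- potato2: Seed potato 2 (brown, firm, flat-sided), about 68 mm long (its x axis), 44 mm wide and 44 mm high, about 0.1 kg, lying in the tray at any yaw. Origin: its middle, 22 mm above its underside. Four or five potatoes are present; None if absent.
- potato3: Seed potato 3 (brown, firm, flat-sided), about 68 mm long (its x axis), 44 mm wide and 44 mm high, about 0.1 kg, lying in the tray at any yaw. Origin: its middle, 22 mm above its underside. Four or five potatoes are present; None if absent.
- potato4: Seed potato 4 (brown, firm, flat-sided), about 68 mm long (its x axis), 44 mm wide and 44 mm high, about 0.1 kg, lying in the tray at any yaw. Origin: its middle, 22 mm above its underside. Four or five potatoes are present; None if absent.
- spoon_rest: Blue ceramic spoon rest, 76 mm across, 10 mm high, in the tray among the potatoes. Origin: centre of its underside. Not to be disturbed.
- basin: Aluminium pudding basin, 130 mm across, 75 mm high, beyond the work. Origin: centre of its underside. Not to be disturbed.
- scraper: Beech scraper, 165 mm long, lying beyond the work. Origin: between handle and blade, underside. Not to be disturbed.
- sugar: Glass sugar dispenser, 72 mm across, 130 mm high, at the left side. Origin: centre of its underside. Not to be disturbed.
- spray: Red spray bottle with white trigger head, 74 mm across, 181 mm high, at the right side. Origin: centre of its underside. Not to be disturbed.
- jam: Amber jam jar, 68 mm across, 100 mm high, at the left side. Origin: centre of its underside. Not to be disturbed.
Things that resemble listed ones, but are neither listed nor needed, are in the scene too. Leave any blue look-alike of the potato3 alone. Leave any red look-alike of the potato1 alone.

How it is judged:
By the outcome, as a careful person would: the job done as asked, in the order asked, and still so for the second after the job is handed in, with the robot touching nothing.
Of potato0, potato1, potato2, potato3, potato4 only 4 to 5 are there at a start; the rules pass over those that are not, and their reading is None.
At some moment in a run one of potato0, potato1, potato2, potato3, potato4 may be knocked a few centimetres aside while the robot is not near it.
Once in a run the grip may slacken for a moment while it holds something.
It also fails if it takes over 208 s, if anything falls off the work surface, if the arm or the gripper's body presses on something with over 40 N, if the wrist force passes 120 N, or if a joint passes its speed limit or range.

## Working session

There is one attempt and no reset: what is moved stays moved. The work goes in short steps, Python scripts to look and compute and a tool call to move; the robot and the scene stay as the last step left them, time stands still between calls to the robot, and variables do not carry over. Pictures are saved under pics/ and viewed, at most 14 in all, crops included, and the job is handed in when it is done.

Besides the shell and the picture viewer there is one more tool, called after "Emit:" as name(argument=value, ...) on one line, values as JSON. drive_tool: Moves the arm, as the interface text tells. Its arguments: {"type":"object","properties":{"linear":{"type":"array"},"rotation":{"type":"array"},"claw":{"type":"array"},"newtons":{"type":"number"}},"required":["linear","rotation","claw"]}

```bash
mkdir -p pics
cat > h.py <<'E'
import numpy as np, cv2
from scipy.spatial.transform import Rotation as R
from station import bot
def grab(n):
    im=bot.get_image(n); im['f']=im['pixels'].shape[0]/2/np.tan(np.radians(im['fov_y'])/2)
    im['T']=np.linalg.inv(im['extrinsics']); return im
def pts(im):
    h,w=im['depth'].shape; v,u=np.mgrid[:h,:w]; d=im['depth']
    c=np.stack([(u-im['cx'])/im['f']*d,-(v-im['cy'])/im['f']*d,-d,np.ones_like(d)],-1)
    return (c@im['T'].T)[...,:3]
def proj(im,p):
    c=im['extrinsics']@np.append(p,1); return im['cx']+im['f']*c[0]/-c[2], im['cy']+im['f']*c[1]/c[2]
def ray(im,u,v,z):
    d=im['T'][:3,:3]@np.array([(u-im['cx'])/im['f'],-(v-im['cy'])/im['f'],-1]); o=im['T'][:3,3]
    return o+d*(z-o[2])/d[2]
E
python3 - <<'E'
from h import *
o=bot.get_obs(); print({k:np.round(v,3) for k,v in o.items()})
for n in('top','side'):
    im=grab(n); cv2.imwrite(f'pics/{n}0.png',im['pixels']); print({k:np.round(im[k],3) for k in im if k not in('pixels','depth')})
E
```

```text
{'clock': np.float64(0.0), 'joint_pos': array([ 1.245,  0.125,  1.652, -0.   ,  1.368, -0.083]), 'qd': array([-0.   ,  0.001, -0.   , -0.001, -0.001, -0.001]), 'effort': array([-0.0000e+00, -4.2362e+01, -3.6545e+01, -0.0000e+00,  7.0000e-03,
        0.0000e+00]), 'tcp_pos': array([0.156, 0.63 , 0.255]), 'ee_rot': array([-3.800e-01, -3.118e+00,  3.000e-03]), 'wrist_force': array([0.247, 0.19 , 0.007]), 'torque': array([-0.005,  0.025,  0.005]), 'gripper_force': np.float64(0.0), 'gripper_width': np.float64(0.086)}
{'fov_y': np.float64(42.492), 'cx': np.float64(272.681), 'cy': np.float64(212.451), 'extrinsics': array([[ 0.000e+00, -1.000e+00,  9.000e-03, -3.700e-02],
       [ 9.980e-01,  1.000e-03,  5.700e-02, -5.440e-01],
       [-5.700e-02,  9.000e-03,  9.980e-01, -1.836e+00],
       [ 0.000e+00,  0.000e+00,  0.000e+00,  1.000e+00]]), 'f': np.float64(540.127), 'T': array([[ 0.000e+00,  9.980e-01, -5.700e-02,  4.380e-01],
       [-1.000e+00,  1.000e-03,  9.000e-03, -2.000e-02],
       [ 9.000e-03,  5.700e-02,  9.980e-01,  1.864e+00],
       [ 0.000e+00,  0.000e+00,  0.000e+00,  1.000e+00]])}
{'fov_y': np.float64(42.109), 'cx': np.float64(281.289), 'cy': np.float64(202.994), 'extrinsics': array([[ 0.984, -0.177, -0.016, -0.571],
       [ 0.131,  0.666,  0.734, -0.092],
       [-0.12 , -0.725,  0.679, -1.59 ],
       [ 0.   ,  0.   ,  0.   ,  1.   ]]), 'f': np.float64(545.522), 'T': array([[ 0.984,  0.131, -0.12 ,  0.384],
       [-0.177,  0.666, -0.725, -1.192],
       [-0.016,  0.734,  0.679,  1.138],
       [ 0.   ,  0.   ,  0.   ,  1.   ]])}
```

View pics/top0.png

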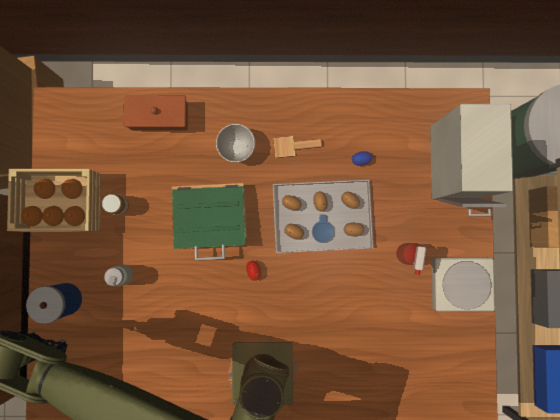

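View pics/side0.png

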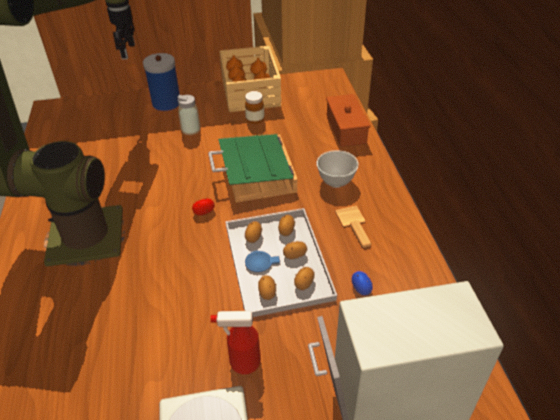

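The top view shows the green cover at (208,216) with its bar at (210,253). The tray is at (323,216) and holds five brown potatoes: (291,203), (320,201), (350,200), (294,231) and (354,229). The spoon rest is at (323,231). The look-alikes, blue at (362,158) and red at (254,270), are both outside the tray. The crate at the left holds other brown ones.

```bash
cat >> h.py <<'E'
def potatoes(im,box):
    """brown blobs within pixel box -> list (x,y,z_top,yaw,area)"""
    hsv=cv2.cvtColor(im['pixels'],cv2.COLOR_BGR2HSV); P=pts(im)
    x0,y0,x1,y1=box; m=((hsv[...,0]<22)&(hsv[...,1]>120)&(hsv[...,2]>50)).astype(np.uint8); k=np.zeros_like(m); k[y0:y1,x0:x1]=1; m*=k
    m=cv2.morphologyEx(m,cv2.MORPH_OPEN,np.ones((3,3))); out=[]
    for c in cv2.findContours(m,cv2.RETR_EXTERNAL,cv2.CHAIN_APPROX_NONE)[0]:
        if cv2.contourArea(c)<60: continue
        (u,v),_,_=cv2.fitEllipse(c)
        mm=np.zeros_like(m); cv2.drawContours(mm,[c],-1,1,-1); z=np.median(P[mm>0][:,2])
        w=np.array([ray(im,*q[0],0.027)[:2] for q in c]); (cx,cy),(a,b),t=cv2.fitEllipse((w*1e4).astype(np.float32))
        yaw=(t+90 if b>a else t)%180
        out.append((round(u),round(v),*np.round([cx/1e4,cy/1e4,z],4),round(yaw),round(max(a,b)/10,1),round(min(a,b)/10,1)))
    return sorted(out)
E
python3 - <<'E'
from h import *
im=grab('top'); P=pts(im)
for p in potatoes(im,(270,178,376,256)): print(p)
hsv=cv2.cvtColor(im['pixels'],cv2.COLOR_BGR2HSV)
g=((hsv[...,0]>60)&(hsv[...,0]<95)&(hsv[...,1]>90)).astype(np.uint8); g[:,:150]=0; g[:,270:]=0;g[:170]=0;g[270:]=0
g=cv2.morphologyEx(g,cv2.MORPH_CLOSE,np.ones((7,7)))
c=max(cv2.findContours(g,0,1)[0],key=cv2.contourArea); z=np.median(P[g>0][:,2]); print('cover z',z,cv2.boundingRect(c))
w=np.array([ray(im,*q[0],z)[:2] for q in c]).astype(np.float32); r=cv2.minAreaRect(w*1000); print(r, cv2.boxPoints(r))
# tray corners grey: by pixels; bar
print('bar', [np.round(P[v,u],3) for u,v in((197,254),(210,258),(223,254),(200,258),(220,258))])
for n,(u,v) in dict(trayTL=(275,184),BL=(278,251),TR=(369,181),BR=(372,249),spoon=(323,231),red=(254,270),basin=(236,143),jam=(113,204),sugar=(117,276),spray=(409,254)).items(): print(n,np.round(P[v,u],3))
cv2.imwrite('pics/crop.png',cv2.resize(im['pixels'][170:290,160:385],None,fx=3.5,fy=3.5,interpolation=cv2.INTER_CUBIC))
E
```

```text
(256, 268, np.float64(0.3543), np.float64(0.0209), np.float64(-0.0006), 90, 257.4, 215.4)
(271, 181, np.float64(0.6524), np.float64(-0.0314), np.float64(0.0), 92, 447.6, 16.3)
(291, 202, np.float64(0.5777), np.float64(-0.1003), np.float64(0.0444), 67, 63.8, 40.6)
(294, 231, np.float64(0.4803), np.float64(-0.1084), np.float64(0.0437), 63, 64.0, 41.1)
(320, 201, np.float64(0.5838), np.float64(-0.1987), np.float64(0.0438), 10, 61.9, 40.8)
(350, 200, np.float64(0.5875), np.float64(-0.3011), np.float64(0.044), 53, 64.4, 41.4)
(354, 229, np.float64(0.4873), np.float64(-0.313), np.float64(0.0444), 87, 64.7, 39.8)
(373, 179, np.float64(0.6578), np.float64(-0.3786), np.float64(-0.0001), 1, 354.9, 15.3)
cover z 0.0744247462075085 (189, 246, 1, 1)
((429.632568359375, 240.09901428222656), (0.0, 0.0), 0.0) [[429.63257 240.09901]
 [429.63257 240.09901]
 [429.63257 240.09901]
 [429.63257 240.09901]]
bar [array([0.404, 0.212, 0.088]), array([0.39 , 0.169, 0.085]), array([0.404, 0.127, 0.087]), array([0.39 , 0.203, 0.08 ]), array([0.39 , 0.137, 0.085])]
trayTL [ 0.64  -0.045  0.032]
BL [ 0.412 -0.055  0.01 ]
TR [ 0.655 -0.372 -0.004]
BR [ 0.419 -0.38  -0.001]
spoon [ 0.481 -0.211  0.   ]
red [0.349 0.026 0.043]
basin [ 0.788  0.091 -0.003]
jam [0.567 0.486 0.099]
sugar [0.335 0.46  0.131]
spray [ 0.404 -0.473  0.129]
```

View pics/crop.png

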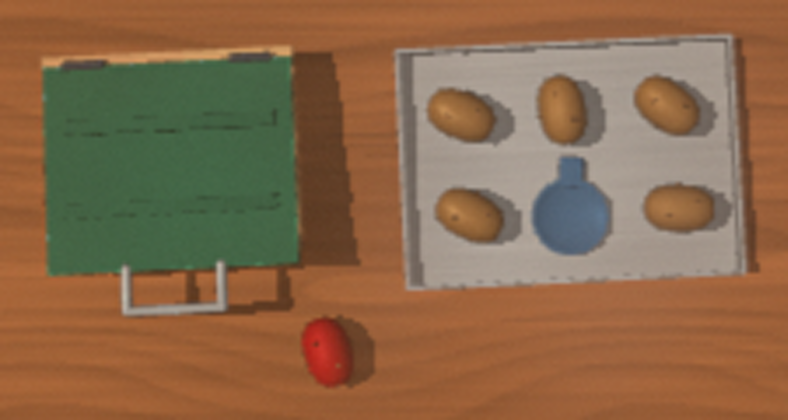

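The crop shows the cover with dark hinge leaves on its upper edge. The grab bar is on the lower edge. The five brown potatoes in the tray are the ones wanted, since each has the listed colour and size and lies in the tray. The red one and the blue one are outside. Next I measure the panel and bar pose.

Run:
```python
from h import *
im=grab('top'); P=pts(im); B=im['pixels'].astype(int)
g=((B[...,1]>B[...,2]+15)&(B[...,1]>B[...,0]+5)).astype(np.uint8); k=np.zeros_like(g); k[175:262,165:255]=1; g*=k
g=cv2.morphologyEx(g,cv2.MORPH_CLOSE,np.ones((5,5)))
c=max(cv2.findContours(g,0,1)[0],key=cv2.contourArea); print(cv2.contourArea(c),cv2.boundingRect(c))
mm=np.zeros_like(g); cv2.drawContours(mm,[c],-1,1,-1); mm=cv2.erode(mm,np.ones((5,5)))
Q=P[mm>0]; A=np.c_[Q[:,:2],np.ones(len(Q))]; pl=np.linalg.lstsq(A,Q[:,2],rcond=None)[0]; print('plane',pl, 'resid',np.std(A@pl-Q[:,2]))
q=c[:,0]; 
def onplane(u,v):
    z=.07
    for _ in range(5): p=ray(im,u,v,z); z=pl@[p[0],p[1],1]
    return p
bx=cv2.boxPoints(cv2.minAreaRect(c)); W=np.array([onplane(*b) for b in bx]); print(bx,'\n',np.round(W,4))
print([round(np.linalg.norm(W[i]-W[i-1]),4) for i in range(4)])
side=grab('side'); cv2.imwrite('pics/s1.png',cv2.resize(side['pixels'][110:330,190:350],None,fx=3.4,fy=2.7,interpolation=cv2.INTER_CUBIC))
# bar pts in top: bright grey below cover
b=((B.max(-1)-B.min(-1)<35)&(B.max(-1)>120)&(P[...,2]>0.05)).astype(np.uint8); k[:]=0;k[244:266,185:235]=1;b*=k
v,u=np.nonzero(b); print('bar px',u.min(),u.max(),v.min(),v.max()); 
for r in range(v.min(),v.max()+1):
    s=v==r; print(r,u[s].min(),u[s].max(),s.sum(),np.round(np.median(P[r,u[s]],0),3))
```

```text
4000.0 (173, 186, 72, 63)
plane [-0.28097068 -0.30820882  0.27769291] resid 0.10492034189417052
[[171.16006 189.25443]
 [242.05417 185.76782]
 [244.94559 244.56006]
 [174.05148 248.04666]] 
 [[0.6246 0.3133 0.0056]
 [0.6289 0.0653 0.0808]
 [0.4345 0.0527 0.1394]
 [0.4228 0.2902 0.0695]]
[np.float64(0.2129), np.float64(0.2591), np.float64(0.2034), np.float64(0.2478)]
bar px 194 224 244 259
244 222 222 1 [0.436 0.131 0.075]
245 222 223 2 [0.433 0.129 0.082]
246 195 223 4 [0.43  0.174 0.078]
247 194 223 5 [0.426 0.217 0.078]
248 195 223 4 [0.423 0.173 0.078]
249 195 223 4 [0.42  0.174 0.079]
250 195 223 4 [0.417 0.173 0.084]
251 195 223 4 [0.413 0.173 0.08 ]
252 195 223 4 [0.41  0.174 0.079]
253 195 223 4 [0.407 0.173 0.083]
254 195 223 4 [0.403 0.173 0.084]
255 195 223 4 [0.4   0.173 0.083]
256 195 224 5 [0.397 0.131 0.079]
257 195 223 21 [0.394 0.16  0.081]
258 195 223 29 [0.39  0.173 0.08 ]
259 195 211 17 [0.387 0.192 0.081]
```

View pics/s1.png

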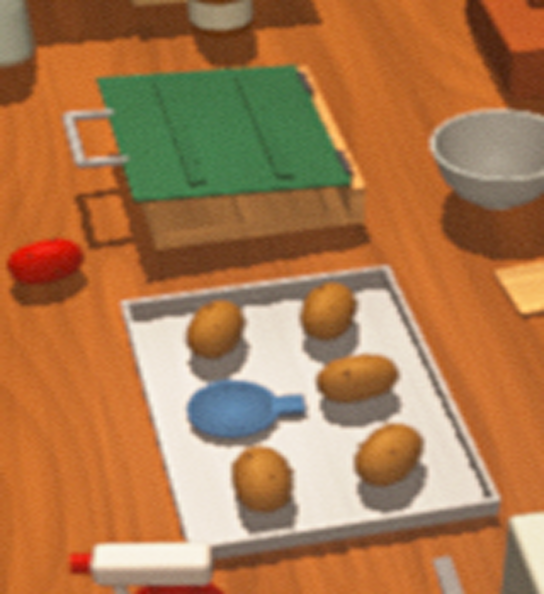

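The side crop shows the cover nearly flat, with its bar clear to the left over the shelf. The potatoes are all free-standing. I refit the panel plane without the empty depth pixels.

```bash
cat >> h.py <<'E'
def cover(im,box=(165,175,255,262)):
    P=pts(im); B=im['pixels'].astype(int)
    g=((B[...,1]>B[...,2]+15)&(B[...,1]>B[...,0]+5)).astype(np.uint8); k=np.zeros_like(g); k[box[1]:box[3],box[0]:box[2]]=1; g*=k
    g=cv2.morphologyEx(g,cv2.MORPH_CLOSE,np.ones((5,5)))
    c=max(cv2.findContours(g,0,1)[0],key=cv2.contourArea)
    mm=np.zeros_like(g); cv2.drawContours(mm,[c],-1,1,-1); mm=cv2.erode(mm,np.ones((5,5)))
    Q=P[(mm>0)&(im['depth']>0)]
    for _ in range(5):
        m=Q.mean(0); n=np.linalg.svd(Q-m,full_matrices=False)[2][2]; d=(Q-m)@n; Q=Q[abs(d)<max(2.5*d.std(),.003)]
    n*=np.sign(n[2]); return m,n,d.std(),c
E
python3 - <<'E'
from h import *
im=grab('top'); m,n,s,c=cover(im); print(m,n,s)
def onplane(u,v):
    z=.07
    for _ in range(6): p=ray(im,u,v,z); z=m[2]-(n[0]*(p[0]-m[0])+n[1]*(p[1]-m[1]))/n[2]
    return p
bx=cv2.boxPoints(cv2.minAreaRect(c)); W=np.array([onplane(*b) for b in bx]); print(np.round(W,4))
print([round(np.linalg.norm(W[i]-W[i-1]),4) for i in range(4)])
for u,v in((195,258),(209,258),(223,258)): print(ray(im,u,v,.08))
P=pts(im); z=[]
for a in(270,290,310,340,360): z.append(np.round(np.median(P[212:220,a:a+4][im['depth'][212:220,a:a+4]>0],0),4))
print('tray floor',z)
s=P[252:268,200:215]; print('shelf',np.median(P[290:310,150:200].reshape(-1,3),0))
# tray outline & spoon
B=im['pixels'].astype(int); b=((B[...,0]>B[...,2]+40)).astype(np.uint8); b[:205]=0; b[256:]=0; b[:,:300]=0; b[:,345:]=0
c=max(cv2.findContours(b,0,1)[0],key=cv2.contourArea); w=np.array([ray(im,*q[0],.014)[:2] for q in c]); print('spoon',w.min(0),w.max(0))
E
```

```text
[0.52509233 0.17783441 0.06889689] [0.08092349 0.00394966 0.99671249] 0.004271327221346323
[[0.6194 0.3033 0.0607]
 [0.631  0.0662 0.0607]
 [0.4342 0.0555 0.0768]
 [0.4231 0.2891 0.0767]]
[np.float64(0.1975), np.float64(0.2374), np.float64(0.1977), np.float64(0.2338)]
[0.39027522 0.21923413 0.08      ]
[0.39026804 0.17324504 0.08      ]
[0.39026085 0.12723406 0.08      ]
tray floor [array([ 0.5344, -0.0329,  0.    ]), array([ 0.5341, -0.102 ,  0.0031]), array([ 0.5342, -0.1709,  0.0044]), array([ 0.5344, -0.2746,  0.0044]), array([ 0.5345, -0.3442,  0.0041])]
shelf [ 0.24731711  0.29798393 -0.00068185]
spoon [ 0.47040918 -0.24015962] [ 0.48754029 -0.22643506]
```

```bash
cat >> h.py <<'E'
Rk=np.array([.526,.180]); YAW=.05
def rack(x,y): c,s=np.cos(YAW),np.sin(YAW); return Rk+[c*x-s*y,s*x+c*y]
def barpos(th): return np.r_[rack(.1-.237*np.cos(th),0),.058+.237*np.sin(th)]
def plan(way,claw,start=None,split=12):
    """way: list of (xyz, heading_deg of tool y, rows). Prints normalised rows to key in."""
    o=bot.get_obs(); p=np.array(o['tcp_pos']); r=R.from_rotvec(o['ee_rot']); y=r.as_matrix()[:,1]; h=np.degrees(np.arctan2(y[1],y[0]))
    print('at',np.round(p,4),'head',round(h,1),'t',round(float(o['clock']),2),'w',np.round(o['gripper_width'],4),'q6',np.round(o['joint_pos'][5],2))
    L=[];W=[];Rm=r.as_matrix()
    for t,hd,n in way:
        t=np.array(t); d=(hd-h+180)%360-180; p0=p.copy();h0=h
        for i in range(1,n+1):
            pn=p0+(t-p0)*i/n; hn=h0+d*i/n; a=np.radians(hn); yv=np.array([np.cos(a),np.sin(a),0]); zv=np.array([0,0,-1.]); Rn=np.c_[np.cross(yv,zv),yv,zv]
            l=Rm.T@(pn-p); w=R.from_matrix(Rm.T@Rn).as_rotvec()
            if np.linalg.norm(l)>.041 or np.linalg.norm(w)>.124: print('TOO FAST',np.linalg.norm(l),np.linalg.norm(w))
            L.append(np.round(l/.6,4).tolist()); W.append(np.round(w/2/np.pi,4).tolist()); p=pn;h=hn;Rm=Rn
    for i in range(0,len(L),split): print('linear',L[i:i+split],'\nrotation',W[i:i+split],'n',len(L[i:i+split]))
E
python3 - <<'E'
from h import *
b=barpos(.08); print(b)
plan([([b[0],b[1],.2],2.9,18),([b[0],b[1],b[2]+.006],2.9,6)],26)
E
```

```text
[0.38992826 0.17319074 0.07693978]
at [0.1562 0.6307 0.2559] head 76.1 t 0.3 w 0.0851 q6 -0.08
linear [[-0.0312, -0.0359, 0.0052], [-0.0337, -0.0336, 0.0052], [-0.036, -0.0311, 0.0052], [-0.0381, -0.0285, 0.0052], [-0.04, -0.0257, 0.0052], [-0.0417, -0.0228, 0.0052], [-0.0432, -0.0198, 0.0052], [-0.0445, -0.0167, 0.0052], [-0.0456, -0.0135, 0.0052], [-0.0465, -0.0102, 0.0052], [-0.0471, -0.0069, 0.0052], [-0.0474, -0.0036, 0.0052]] 
rotation [[-0.0001, -0.0, 0.0113], [0.0, 0.0, 0.0113], [0.0, 0.0, 0.0113], [0.0, 0.0, 0.0113], [0.0, 0.0, 0.0113], [0.0, 0.0, 0.0113], [0.0, 0.0, 0.0113], [0.0, 0.0, 0.0113], [0.0, 0.0, 0.0113], [0.0, 0.0, 0.0113], [0.0, 0.0, 0.0113], [0.0, 0.0, 0.0113]] n 12
linear [[-0.0476, -0.0002, 0.0052], [-0.0475, 0.0032, 0.0052], [-0.0471, 0.0065, 0.0052], [-0.0465, 0.0099, 0.0052], [-0.0457, 0.0131, 0.0052], [-0.0447, 0.0163, 0.0052], [0.0, 0.0, 0.0325], [0.0, 0.0, 0.0325], [0.0, 0.0, 0.0325], [0.0, -0.0, 0.0325], [0.0, 0.0, 0.0325], [0.0, 0.0, 0.0325]] 
rotation [[0.0, 0.0, 0.0113], [0.0, 0.0, 0.0113], [0.0, 0.0, 0.0113], [0.0, 0.0, 0.0113], [0.0, 0.0, 0.0113], [0.0, 0.0, 0.0113], [0.0, 0.0, 0.0], [0.0, 0.0, 0.0], [0.0, 0.0, 0.0], [0.0, 0.0, 0.0], [0.0, 0.0, 0.0], [0.0, 0.0, 0.0]] n 12
```

Emit:
drive_tool(linear=[[-0.031, -0.036, 0.005], [-0.034, -0.034, 0.005], [-0.036, -0.031, 0.005], [-0.038, -0.0285, 0.005], [-0.04, -0.0255, 0.005], [-0.042, -0.023, 0.005], [-0.043, -0.02, 0.005], [-0.0445, -0.0165, 0.005], [-0.0455, -0.0135, 0.005], [-0.0465, -0.01, 0.005], [-0.047, -0.007, 0.005], [-0.0475, -0.0035, 0.005]], rotation=[[0, 0, 0.0113], [0, 0, 0.0113], [0, 0, 0.0113], [0, 0, 0.0113], [0, 0, 0.0113], [0, 0, 0.0113], [0, 0, 0.0113], [0, 0, 0.0113], [0, 0, 0.0113], [0, 0, 0.0113], [0, 0, 0.0113], [0, 0, 0.0113]], claw=[26, 26, 26, 26, 26, 26, 26, 26, 26, 26, 26, 26], newtons=30)

```text
clock: 1.3
tcp_pos: [0.3125, 0.3246, 0.2203]
ee_rot: [1.639, 2.68, 0.001]
wrist_force: [0.2, -0.1, -0.2]
gripper_width: 0.0261
gripper_force: 0.0
```

Emit:
drive_tool(linear=[[-0.0475, 0, 0.005], [-0.0475, 0.003, 0.005], [-0.047, 0.0065, 0.005], [-0.0465, 0.01, 0.005], [-0.0455, 0.013, 0.005], [-0.0445, 0.0165, 0.005], [0, 0, 0.02], [0, 0, 0]], rotation=[[0, 0, 0.0113], [0, 0, 0.0113], [0, 0, 0.0113], [0, 0, 0.0113], [0, 0, 0.0113], [0, 0, 0.0113], [0, 0, 0], [0, 0, 0]], claw=[26, 26, 26, 26, 26, 26, 26, 26])

```text
clock: 1.97
tcp_pos: [0.3893, 0.1724, 0.1883]
ee_rot: [-2.167, -2.272, 0.004]
wrist_force: [0.5, 0.1, -0.8]
gripper_width: 0.0258
gripper_force: 0.0
```

Run:
```python
from h import *
b=barpos(.08)
plan([([b[0],b[1],b[2]+.006],2.9,6)],26)
im=grab('side'); cv2.imwrite('pics/s2.png',cv2.resize(im['pixels'][60:240,150:320],None,fx=3.3,fy=3.3))
```

```text
at [0.3893 0.1724 0.1883] head 2.7 t 1.97 w 0.0258 q6 0.24
linear [[0.0002, 0.0003, 0.0293], [0.0002, 0.0002, 0.0293], [0.0002, 0.0002, 0.0293], [0.0002, 0.0002, 0.0293], [0.0002, 0.0002, 0.0293], [0.0002, 0.0002, 0.0293]] 
rotation [[-0.0005, 0.0001, -0.0001], [0.0, 0.0, -0.0001], [0.0, 0.0, -0.0001], [0.0, 0.0, -0.0001], [0.0, 0.0, -0.0001], [0.0, 0.0, -0.0001]] n 6
```

View pics/s2.png

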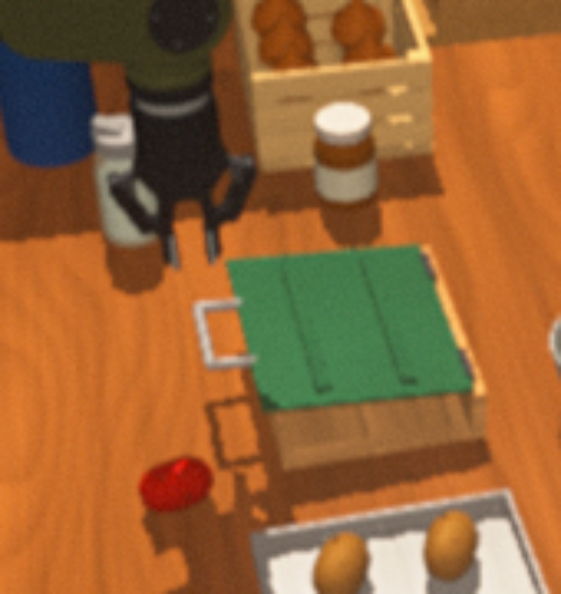

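The gripper hangs straddling the bar's line (bar at crop (205,333)), so I descend and close.

Emit:
drive_tool(linear=[[0.001, 0.0015, 0.03], [0, 0, 0.03], [0, 0, 0.03], [0, 0, 0.03], [0, 0, 0.03], [0, 0, 0.025], [0, 0, 0], [0, 0, 0], [0, 0, 0], [0, 0, 0], [0, 0, 0]], rotation=[[0, 0, 0], [0, 0, 0], [0, 0, 0], [0, 0, 0], [0, 0, 0], [0, 0, 0], [0, 0, 0], [0, 0, 0], [0, 0, 0], [0, 0, 0], [0, 0, 0]], claw=[26, 26, 26, 26, 26, 26, 26, 5, 5, 5, 5], newtons=30)

```text
clock: 2.93
tcp_pos: [0.3901, 0.1751, 0.0858]
ee_rot: [-2.163, -2.275, 0.0]
wrist_force: [-4.6, 2.6, -0.3]
gripper_width: 0.0087
gripper_force: 29.3
```

Run:
```python
from h import *
def P(th): b=barpos(th); return [b[0],b[1],b[2]+.006]
plan([(P(t),2.9,1) for t in np.linspace(.08,1.75,31)[1:]],5)
```

```text
at [0.3901 0.1751 0.0858] head 2.9 t 2.93 w 0.0087 q6 0.24
linear [[-0.0031, 0.0019, -0.0171], [-0.0, 0.0036, -0.0217], [-0.0, 0.0048, -0.0215], [-0.0, 0.006, -0.0212], [-0.0, 0.0071, -0.0208], [-0.0, 0.0083, -0.0204], [-0.0, 0.0094, -0.0199], [-0.0, 0.0105, -0.0193], [-0.0, 0.0116, -0.0187], [-0.0, 0.0126, -0.018], [-0.0, 0.0136, -0.0173], [-0.0, 0.0145, -0.0165]] 
rotation [[-0.0003, -0.0002, -0.0], [0.0, 0.0, 0.0], [0.0, 0.0, 0.0], [0.0, 0.0, 0.0], [0.0, 0.0, 0.0], [0.0, 0.0, 0.0], [0.0, 0.0, 0.0], [0.0, 0.0, 0.0], [0.0, 0.0, 0.0], [0.0, 0.0, 0.0], [0.0, 0.0, 0.0], [0.0, 0.0, 0.0]] n 12
linear [[-0.0, 0.0154, -0.0157], [-0.0, 0.0162, -0.0148], [-0.0, 0.017, -0.0139], [-0.0, 0.0178, -0.0129], [-0.0, 0.0185, -0.0119], [-0.0, 0.0191, -0.0109], [-0.0, 0.0197, -0.0098], [-0.0, 0.0202, -0.0087], [-0.0, 0.0207, -0.0075], [-0.0, 0.021, -0.0064], [-0.0, 0.0214, -0.0052], [-0.0, 0.0216, -0.004]] 
rotation [[0.0, 0.0, 0.0], [0.0, 0.0, 0.0], [0.0, 0.0, 0.0], [0.0, 0.0, 0.0], [0.0, 0.0, 0.0], [0.0, 0.0, 0.0], [0.0, 0.0, 0.0], [0.0, 0.0, 0.0], [0.0, 0.0, 0.0], [0.0, 0.0, 0.0], [0.0, 0.0, 0.0], [0.0, 0.0, 0.0]] n 12
linear [[-0.0, 0.0218, -0.0028], [-0.0, 0.0219, -0.0016], [-0.0, 0.022, -0.0003], [-0.0, 0.022, 0.0009], [-0.0, 0.0219, 0.0021], [-0.0, 0.0217, 0.0033]] 
rotation [[0.0, 0.0, 0.0], [0.0, 0.0, 0.0], [0.0, 0.0, 0.0], [0.0, 0.0, 0.0], [0.0, 0.0, 0.0], [0.0, 0.0, 0.0]] n 6
```

Emit:
drive_tool(linear=[[0, 0.002, -0.017], [0, 0.0036, -0.0217], [0, 0.0048, -0.0215], [0, 0.006, -0.0212], [0, 0.0071, -0.0208], [0, 0.0083, -0.0204], [0, 0.0094, -0.0199], [0, 0.0105, -0.0193], [0, 0.0116, -0.0187], [0, 0.0126, -0.018], [0, 0.0136, -0.0173], [0, 0.0145, -0.0165]], rotation=[[0, 0, 0], [0, 0, 0], [0, 0, 0], [0, 0, 0], [0, 0, 0], [0, 0, 0], [0, 0, 0], [0, 0, 0], [0, 0, 0], [0, 0, 0], [0, 0, 0], [0, 0, 0]], claw=[5, 5, 5, 5, 5, 5, 5, 5, 5, 5, 5, 5])

```text
clock: 3.93
tcp_pos: [0.4496, 0.178, 0.2268]
ee_rot: [-2.159, -2.271, 0.012]
wrist_force: [-20.2, -0.3, 11.5]
gripper_width: 0.0086
gripper_force: 29.9
```

Run:
```python
from h import *
o=bot.get_obs(); print(o['wrist_force'],o['torque'],o['gripper_width'],o['gripper_force'])
def P(th): b=barpos(th); return np.array([b[0],b[1],b[2]+.006])
th=np.linspace(.08,1.75,31); print('want',P(th[12]),'have',o['tcp_pos'])
im=grab('side'); cv2.imwrite('pics/s3.png',cv2.resize(im['pixels'][40:240,150:320],None,fx=3,fy=3))
```

```text
[-20.15444853  -0.25719137  11.48627927] [ 0.0156952   3.40268955 -0.07316362] 0.008596583686334496 29.927855730056763
want [0.45235914 0.17631489 0.22520124] have [0.44958913 0.17802004 0.2267957 ]
```

View pics/s3.png

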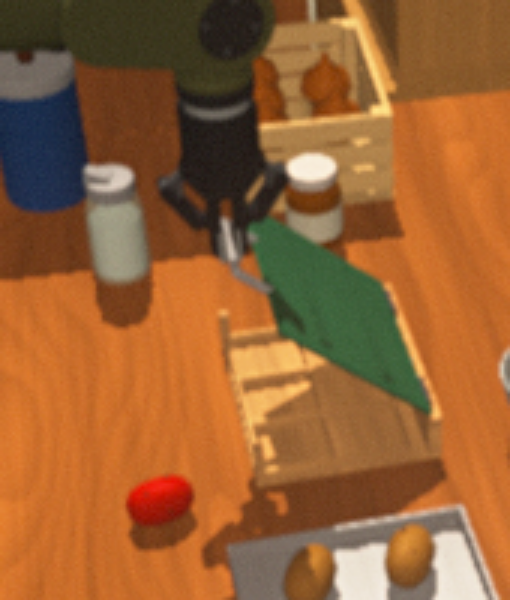

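The cover is rising with the bar held at crop (230,240). The radial force of about 20 N says the hinge sits about 3 mm nearer than I assumed, so I correct the path.

```bash
sed -i 's/Rk=np.array(\[.526,.180\])/Rk=np.array([.5225,.180])/' h.py
python3 - <<'E'
import h; from h import *
def P(th): b=barpos(th); return np.array([b[0],b[1],b[2]+.006])
th=np.linspace(.08,1.75,31); 
c=P(th[12])+[.0035,0,0]; out=[]
for t in th[13:]:
    d=P(t)-c; c=P(t); f=np.array([np.cos(.05),np.sin(.05),0]); out.append([0,round(d@f/.6,4),round(-d[2]/.6,4)])
print(out[:9],'\n',out[9:],P(th[-1]))
E
```

```text
[[0, np.float64(0.0096), np.float64(-0.0157)], [0, np.float64(0.0162), np.float64(-0.0148)], [0, np.float64(0.017), np.float64(-0.0139)], [0, np.float64(0.0178), np.float64(-0.0129)], [0, np.float64(0.0185), np.float64(-0.0119)], [0, np.float64(0.0191), np.float64(-0.0109)], [0, np.float64(0.0197), np.float64(-0.0098)], [0, np.float64(0.0202), np.float64(-0.0087)], [0, np.float64(0.0207), np.float64(-0.0075)]] 
 [[0, np.float64(0.021), np.float64(-0.0064)], [0, np.float64(0.0214), np.float64(-0.0052)], [0, np.float64(0.0216), np.float64(-0.004)], [0, np.float64(0.0218), np.float64(-0.0028)], [0, np.float64(0.0219), np.float64(-0.0016)], [0, np.float64(0.022), np.float64(-0.0003)], [0, np.float64(0.022), np.float64(0.0009)], [0, np.float64(0.0219), np.float64(0.0021)], [0, np.float64(0.0217), np.float64(0.0033)]] [0.66456655 0.18710925 0.29720467]
```

Emit:
drive_tool(linear=[[0, 0.0096, -0.0157], [0, 0.0162, -0.0148], [0, 0.017, -0.0139], [0, 0.0178, -0.0129], [0, 0.0185, -0.0119], [0, 0.0191, -0.0109], [0, 0.0197, -0.0098], [0, 0.0202, -0.0087], [0, 0.0207, -0.0075]], rotation=[[0, 0, 0], [0, 0, 0], [0, 0, 0], [0, 0, 0], [0, 0, 0], [0, 0, 0], [0, 0, 0], [0, 0, 0], [0, 0, 0]], claw=[5, 5, 5, 5, 5, 5, 5, 5, 5])

```text
clock: 4.73
tcp_pos: [0.5487, 0.1829, 0.2935]
ee_rot: [2.164, 2.276, 0.005]
wrist_force: [-2.3, 1.5, 0.2]
gripper_width: 0.0085
gripper_force: 29.6
```

Emit:
drive_tool(linear=[[0, 0.021, -0.0064], [0, 0.0214, -0.0052], [0, 0.0216, -0.004], [0, 0.0218, -0.0028], [0, 0.0219, -0.0016], [0, 0.022, -0.0003], [0, 0.022, 0.0009], [0, 0.0219, 0.0021], [0, 0.0217, 0.0033], [0, 0, 0]], rotation=[[0, 0, 0], [0, 0, 0], [0, 0, 0], [0, 0, 0], [0, 0, 0], [0, 0, 0], [0, 0, 0], [0, 0, 0], [0, 0, 0], [0, 0, 0]], claw=[5, 5, 5, 5, 5, 5, 5, 5, 5, 5])

```text
clock: 5.57
tcp_pos: [0.6681, 0.1888, 0.3001]
ee_rot: [2.163, 2.274, 0.01]
wrist_force: [3.7, 3.0, 3.2]
gripper_width: 0.0089
gripper_force: 31.9
```

Run:
```python
from h import *
o=bot.get_obs(); b=np.array(o['tcp_pos']); hx=rack(.1,0)
print(o['wrist_force'], 'angle',np.arctan2(b[2]-.006-.058, -((b[:2]-hx)@[np.cos(.05),np.sin(.05)])), 'q',o['joint_pos'])
```

```text
[3.65744223 3.00941174 3.15872658] angle 1.7625897994207163 q [1.97857648e-01 1.93525535e-01 1.49910112e+00 7.05864025e-04
 1.44198551e+00 1.47765452e-01]
```

Emit:
drive_tool(linear=[[0, 0, 0], [0, 0, 0], [0, 0, 0], [0, 0, -0.03], [0, 0, -0.045], [0, 0, -0.045], [-0.03, -0.03, 0], [-0.035, -0.055, 0], [-0.035, -0.055, 0], [-0.035, -0.055, 0], [-0.035, -0.055, 0], [-0.035, -0.055, 0]], rotation=[[0, 0, 0], [0, 0, 0], [0, 0, 0], [0, 0, 0], [0, 0, 0], [0, 0, 0], [0, 0, 0], [0, 0, 0], [0, 0, 0], [0, 0, 0], [0, 0, 0], [0, 0, 0]], claw=[28, 28, 28, 28, 28, 28, 50, 70, 70, 70, 70, 70])

```text
clock: 6.57
tcp_pos: [0.4866, 0.0552, 0.3684]
ee_rot: [2.165, 2.277, -0.001]
wrist_force: [-0.6, -0.0, 1.1]
gripper_width: 0.07
gripper_force: 0.0
```

Run:
```python
from h import *
o=bot.get_obs(); print(o['tcp_pos'],o['wrist_force'])
im=grab('top'); 
for p in potatoes(im,(277,182,372,251)): print(p)
cv2.imwrite('pics/t4.png',cv2.resize(im['pixels'][130:300,160:400],None,fx=3.3,fy=3.3))
```

```text
[0.48663933 0.05519687 0.36837511] [-0.58468184 -0.03461485  1.12830722]
(291, 202, np.float64(0.5777), np.float64(-0.1005), np.float64(0.0444), 66, 63.7, 40.4)
(294, 231, np.float64(0.4802), np.float64(-0.1083), np.float64(0.0436), 63, 63.9, 41.4)
(320, 201, np.float64(0.5836), np.float64(-0.1988), np.float64(0.0433), 11, 62.2, 40.9)
(350, 200, np.float64(0.5877), np.float64(-0.3012), np.float64(0.0435), 51, 64.3, 41.4)
(354, 229, np.float64(0.4868), np.float64(-0.3135), np.float64(0.0446), 89, 64.2, 37.9)
```

View pics/t4.png

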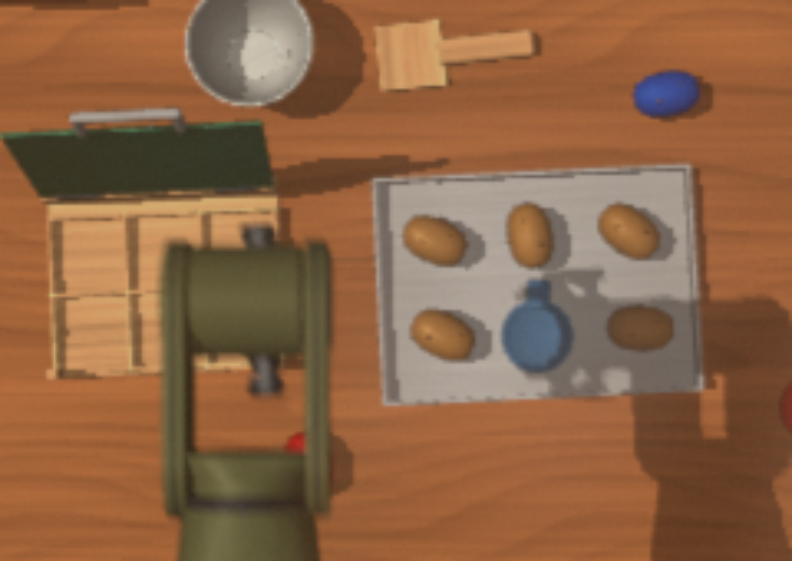

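The rack is open, its six wells bare and the cover past upright. Potato at (294,231) goes first.

Run:
```python
from h import *
plan([([.4787,-.1083,.14],-27,9),([.4787,-.1083,.034],-27,4)],62)
```

```text
at [0.4822 0.0527 0.3683] head 2.8 t 6.62 w 0.07 q6 -0.05
linear [[-0.0296, -0.0019, 0.0424], [-0.0298, -0.0004, 0.0423], [-0.0298, 0.0013, 0.0423], [-0.0297, 0.0031, 0.0423], [-0.0294, 0.0048, 0.0423], [-0.0291, 0.0065, 0.0423], [-0.0287, 0.0081, 0.0423], [-0.0282, 0.0098, 0.0423], [-0.0276, 0.0114, 0.0423], [0.0, 0.0, 0.0442], [0.0, 0.0, 0.0442], [-0.0, 0.0, 0.0442]] 
rotation [[-0.0006, 0.0005, 0.0092], [0.0, 0.0, 0.0092], [0.0, 0.0, 0.0092], [0.0, 0.0, 0.0092], [0.0, 0.0, 0.0092], [0.0, 0.0, 0.0092], [0.0, 0.0, 0.0092], [0.0, 0.0, 0.0092], [0.0, 0.0, 0.0092], [0.0, 0.0, 0.0], [0.0, 0.0, 0.0], [0.0, 0.0, 0.0]] n 12
linear [[0.0, 0.0, 0.0442]] 
rotation [[0.0, 0.0, 0.0]] n 1
```

Emit:
drive_tool(linear=[[-0.03, -0.002, 0.0424], [-0.03, -0.0005, 0.0423], [-0.03, 0.0015, 0.0423], [-0.03, 0.003, 0.0423], [-0.0295, 0.005, 0.0423], [-0.029, 0.0065, 0.0423], [-0.0285, 0.008, 0.0423], [-0.028, 0.01, 0.0423], [-0.0275, 0.0115, 0.0423], [0, 0, 0.03], [0, 0, 0]], rotation=[[0, 0, 0.0092], [0, 0, 0.0092], [0, 0, 0.0092], [0, 0, 0.0092], [0, 0, 0.0092], [0, 0, 0.0092], [0, 0, 0.0092], [0, 0, 0.0092], [0, 0, 0.0092], [0, 0, 0], [0, 0, 0]], claw=[62, 62, 62, 62, 62, 62, 62, 62, 62, 62, 62])

```text
clock: 7.53
tcp_pos: [0.4823, -0.1051, 0.1176]
ee_rot: [-2.674, -1.637, 0.009]
wrist_force: [-1.0, -0.4, -0.7]
gripper_width: 0.0617
gripper_force: 0.0
```

Emit:
drive_tool(linear=[[0, 0, 0.045], [0, 0, 0.045], [0, 0, 0.035], [0, 0, 0.022], [0, 0, 0], [0, 0, 0], [0, 0, 0], [0, 0, 0]], rotation=[[0, 0, 0], [0, 0, 0], [0, 0, 0], [0, 0, 0], [0, 0, 0], [0, 0, 0], [0, 0, 0], [0, 0, 0]], claw=[62, 62, 62, 62, 62, 30, 30, 30], newtons=40)

```text
clock: 8.2
tcp_pos: [0.4873, -0.1056, 0.0361]
ee_rot: [2.675, 1.642, 0.004]
wrist_force: [-0.4, -0.3, -1.2]
gripper_width: 0.0437
gripper_force: 41.4
```

Run:
```python
from h import *
w0=rack(-.04,-.078); print('well0',w0)
plan([([.4787,-.1083,.14],-27,4),([*w0,.14],-42.1,7),([*w0,.038],-42.1,4)],30)
```

```text
well0 [0.48644836 0.10009831]
at [ 0.4873 -0.1056  0.0361] head -26.9 t 8.2 w 0.0437 q6 0.15
linear [[-0.0026, -0.0025, -0.0433], [-0.0026, -0.0027, -0.0433], [-0.0026, -0.0027, -0.0433], [-0.0026, -0.0027, -0.0433], [0.045, -0.0209, 0.0], [0.0442, -0.0226, 0.0], [0.0433, -0.0242, 0.0], [0.0424, -0.0258, 0.0], [0.0414, -0.0274, 0.0], [0.0403, -0.0289, 0.0], [0.0392, -0.0304, 0.0], [0.0, 0.0, 0.0425]] 
rotation [[0.0006, -0.0001, 0.0001], [0.0, 0.0, 0.0001], [0.0, 0.0, 0.0001], [0.0, 0.0, 0.0001], [0.0, 0.0, 0.006], [0.0, 0.0, 0.006], [0.0, 0.0, 0.006], [0.0, 0.0, 0.006], [0.0, 0.0, 0.006], [0.0, 0.0, 0.006], [0.0, 0.0, 0.006], [0.0, 0.0, 0.0]] n 12
linear [[0.0, -0.0, 0.0425], [0.0, 0.0, 0.0425], [0.0, 0.0, 0.0425]] 
rotation [[0.0, 0.0, 0.0], [0.0, 0.0, 0.0], [0.0, 0.0, 0.0]] n 3
```

Emit:
drive_tool(linear=[[0, 0, -0.03], [0, 0, -0.045], [0, 0, -0.045], [0, 0, -0.045], [0, 0, -0.01], [0, 0, 0]], rotation=[[0, 0, 0], [0, 0, 0], [0, 0, 0], [0, 0, 0], [0, 0, 0], [0, 0, 0]], claw=[30, 30, 30, 30, 30, 30])

```text
clock: 8.7
tcp_pos: [0.488, -0.106, 0.1428]
ee_rot: [2.673, 1.64, 0.008]
wrist_force: [0.2, 0.3, -1.2]
gripper_width: 0.044
gripper_force: 41.5
```

Run:
```python
from h import *
plan([([.4891,.1031,.14],-42.1,9)],30)
```

```text
at [ 0.488  -0.106   0.1428] head -26.9 t 8.7 w 0.044 q6 0.15
linear [[0.0346, -0.0174, 0.0004], [0.0341, -0.0184, 0.0005], [0.0335, -0.0194, 0.0005], [0.0329, -0.0203, 0.0005], [0.0323, -0.0213, 0.0005], [0.0317, -0.0222, 0.0005], [0.031, -0.0232, 0.0005], [0.0303, -0.0241, 0.0005], [0.0296, -0.0249, 0.0005]] 
rotation [[0.0012, -0.0002, 0.0047], [0.0, 0.0, 0.0047], [0.0, 0.0, 0.0047], [0.0, 0.0, 0.0047], [0.0, 0.0, 0.0047], [0.0, 0.0, 0.0047], [0.0, 0.0, 0.0047], [0.0, 0.0, 0.0047], [0.0, 0.0, 0.0047]] n 9
```

Emit:
drive_tool(linear=[[0.0345, -0.0175, 0], [0.034, -0.0185, 0.001], [0.0335, -0.0195, 0], [0.033, -0.0205, 0.001], [0.0325, -0.0215, 0], [0.0315, -0.022, 0.001], [0.031, -0.023, 0], [0.0305, -0.024, 0.001], [0.0295, -0.025, 0], [0, 0, 0], [0, 0, 0], [0, 0, 0]], rotation=[[0, 0, 0.0047], [0, 0, 0.0047], [0, 0, 0.0047], [0, 0, 0.0047], [0, 0, 0.0047], [0, 0, 0.0047], [0, 0, 0.0047], [0, 0, 0.0047], [0, 0, 0.0047], [0, 0, 0], [0, 0, 0], [0, 0, 0]], claw=[30, 30, 30, 30, 30, 30, 30, 30, 30, 30, 30, 30])

```text
clock: 9.7
tcp_pos: [0.486, 0.1034, 0.1352]
ee_rot: [-2.871, -1.274, 0.004]
wrist_force: [0.3, 0.8, -1.1]
gripper_width: 0.0435
gripper_force: 41.5
```

Run:
```python
from h import *
im=grab('top'); im2=grab('side')
a=cv2.resize(im['pixels'][170:260,165:255],(396,396)); b=cv2.resize(im2['pixels'][80:240,190:350],(396,396)); cv2.imwrite('pics/p1.png',np.hstack([a,b]))
plan([([.4891,.1031,.038],-42.1,5)],30)
```

```text
at [0.4864 0.103  0.1359] head -42.2 t 9.8 w 0.0436 q6 0.84
linear [[0.0007, 0.0007, 0.0326], [0.0006, 0.0006, 0.0326], [0.0006, 0.0006, 0.0326], [0.0006, 0.0006, 0.0326], [0.0006, 0.0006, 0.0326]] 
rotation [[-0.0001, 0.0002, -0.0001], [0.0, 0.0, -0.0001], [0.0, 0.0, -0.0001], [0.0, 0.0, -0.0001], [0.0, 0.0, -0.0001]] n 5
```

View pics/p1.png

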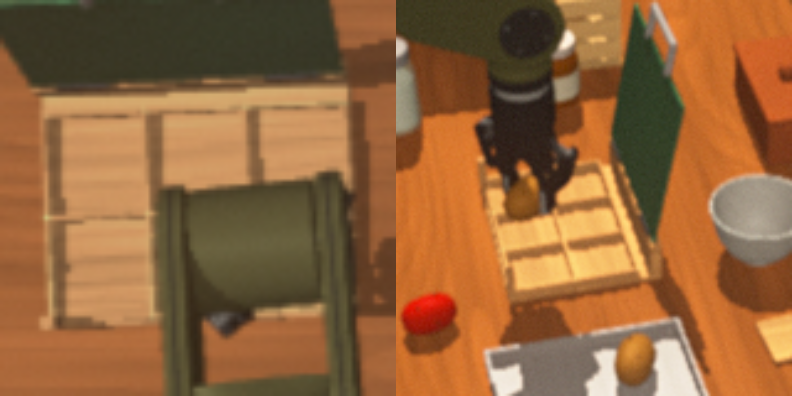

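The gripper holds the potato over the rack at crop (525,200). I check the rack frame against the ledge crossing at crop (155,217), which is the full-image pixel (200.2,219.3).

Run:
```python
from h import *
im=grab('top')
print('crossing',ray(im,200.2,219.3,.019),'pred',rack(0,.039)); print('front-left post top', ray(im,165+47/4.4,170+322/4.4,.052),'pred',rack(-.081,.115))
```

```text
crossing [0.52037808 0.21076565 0.019     ] pred [0.52055081 0.21895126]
front-left post top [0.43893011 0.28791503 0.052     ] pred [0.43585362 0.29080797]
```

Emit:
drive_tool(linear=[[0.001, 0.003, 0.035], [0, 0, 0.035], [0, 0, 0.035], [0, 0, 0.03], [0, 0, 0.02], [0, 0, 0.008], [0, 0, 0], [0, 0, 0]], rotation=[[0, 0, 0], [0, 0, 0], [0, 0, 0], [0, 0, 0], [0, 0, 0], [0, 0, 0], [0, 0, 0], [0, 0, 0]], claw=[30, 30, 30, 30, 30, 30, 30, 30])

```text
clock: 10.52
tcp_pos: [0.4914, 0.1036, 0.0413]
ee_rot: [-2.873, -1.27, -0.01]
wrist_force: [2.3, 5.0, 5.7]
gripper_width: 0.0437
gripper_force: 44.9
```

Emit:
drive_tool(linear=[[0, 0, 0], [0, 0, 0], [0, 0, 0], [0, 0, -0.03], [0, 0, -0.045], [0, 0, -0.045], [0, 0, -0.045], [0, 0, -0.01], [0, 0, 0], [0, 0, 0]], rotation=[[0, 0, 0], [0, 0, 0], [0, 0, 0], [0, 0, 0], [0, 0, 0], [0, 0, 0], [0, 0, 0], [0, 0, 0], [0, 0, 0], [0, 0, 0]], claw=[53, 53, 53, 53, 53, 53, 62, 62, 62, 62])

```text
clock: 11.35
tcp_pos: [0.4882, 0.1027, 0.1431]
ee_rot: [-2.872, -1.273, 0.001]
wrist_force: [-1.4, 0.2, 0.3]
gripper_width: 0.0621
gripper_force: 0.0
```

Run:
```python
from h import *
im=grab('top')
for p in potatoes(im,(277,182,372,251)): print(p)
plan([([.5762,-.1005,.14],-24,9)],62)
im=grab('side'); print(bot.get_obs()['wrist_force']); P=pts(im)
B=im['pixels'].astype(int); u,v=proj(im,[*rack(-.04,-.078),.03]); print('well0 px',u,v,np.median(P[int(v)-2:int(v)+3,int(u)-2:int(u)+3].reshape(-1,3),0), B[int(v),int(u)])
```

```text
(291, 202, np.float64(0.5777), np.float64(-0.1002), np.float64(0.0442), 68, 64.0, 40.7)
(320, 201, np.float64(0.5831), np.float64(-0.1987), np.float64(0.0442), 10, 63.6, 40.8)
(350, 200, np.float64(0.5875), np.float64(-0.3011), np.float64(0.0434), 53, 64.0, 41.7)
(354, 229, np.float64(0.4873), np.float64(-0.3126), np.float64(0.044), 87, 65.2, 40.1)
at [0.4875 0.1027 0.1421] head -42.2 t 11.4 w 0.0621 q6 0.84
linear [[-0.0169, 0.0374, 0.0004], [-0.0182, 0.0368, 0.0004], [-0.0195, 0.0362, 0.0004], [-0.0207, 0.0355, 0.0004], [-0.022, 0.0347, 0.0004], [-0.0232, 0.0339, 0.0004], [-0.0243, 0.0331, 0.0004], [-0.0255, 0.0322, 0.0004], [-0.0266, 0.0313, 0.0004]] 
rotation [[-0.0003, 0.0003, -0.0056], [0.0, 0.0, -0.0056], [0.0, 0.0, -0.0056], [0.0, 0.0, -0.0056], [0.0, 0.0, -0.0056], [0.0, 0.0, -0.0056], [0.0, 0.0, -0.0056], [0.0, 0.0, -0.0056], [0.0, 0.0, -0.0056]] n 9
[-0.56396958  0.69315091  0.18287373]
well0 px 245.96323474905873 183.66860658604463 [0.48188918 0.07780792 0.05215056] [ 34  99 166]
```

Emit:
drive_tool(linear=[[-0.017, 0.0375, 0], [-0.018, 0.037, 0], [-0.0195, 0.036, 0], [-0.0205, 0.0355, 0], [-0.022, 0.0345, 0], [-0.023, 0.034, 0], [-0.0245, 0.033, 0], [-0.0255, 0.032, 0], [-0.0265, 0.0315, 0], [0, 0, 0.03], [0, 0, 0], [0, 0, 0]], rotation=[[0, 0, -0.0056], [0, 0, -0.0056], [0, 0, -0.0056], [0, 0, -0.0056], [0, 0, -0.0056], [0, 0, -0.0056], [0, 0, -0.0056], [0, 0, -0.0056], [0, 0, -0.0056], [0, 0, 0], [0, 0, 0], [0, 0, 0]], claw=[62, 62, 62, 62, 62, 62, 62, 62, 62, 62, 62, 62])

```text
clock: 12.45
tcp_pos: [0.5752, -0.0997, 0.1226]
ee_rot: [-2.631, -1.707, 0.007]
wrist_force: [0.0, 0.1, -0.0]
gripper_width: 0.0623
gripper_force: 0.0
```

Run:
```python
from h import *
plan([([.5762,-.1005,.034],-24,5)],62)
```

```text
at [ 0.5752 -0.0997  0.1226] head -24.1 t 12.45 w 0.0623 q6 0.16
linear [[-0.0001, 0.0006, 0.0295], [-0.0001, 0.0004, 0.0295], [-0.0001, 0.0004, 0.0295], [-0.0001, 0.0004, 0.0295], [-0.0001, 0.0004, 0.0295]] 
rotation [[-0.0011, 0.0001, -0.0], [0.0, 0.0, -0.0], [0.0, 0.0, -0.0], [0.0, 0.0, -0.0], [0.0, 0.0, -0.0]] n 5
```

Emit:
drive_tool(linear=[[0, 0.002, 0.04], [0, 0, 0.04], [0, 0, 0.035], [0, 0, 0.025], [0, 0, 0.0075], [0, 0, 0], [0, 0, 0], [0, 0, 0], [0, 0, 0]], rotation=[[0, 0, 0], [0, 0, 0], [0, 0, 0], [0, 0, 0], [0, 0, 0], [0, 0, 0], [0, 0, 0], [0, 0, 0], [0, 0, 0]], claw=[62, 62, 62, 62, 62, 62, 30, 30, 30])

```text
clock: 13.2
tcp_pos: [0.5796, -0.1008, 0.0391]
ee_rot: [2.633, 1.709, 0.003]
wrist_force: [0.0, 0.2, -0.6]
gripper_width: 0.0433
gripper_force: 41.9
```

Emit:
drive_tool(linear=[[0, 0, 0], [0, 0, -0.03], [0, 0, -0.045], [0, 0, -0.045], [0, 0, -0.045], [0, 0, -0.01], [0, 0, 0], [0, 0, 0]], rotation=[[0, 0, 0], [0, 0, 0], [0, 0, 0], [0, 0, 0], [0, 0, 0], [0, 0, 0], [0, 0, 0], [0, 0, 0]], claw=[30, 30, 30, 30, 30, 30, 30, 30])

```text
clock: 13.87
tcp_pos: [0.5782, -0.1005, 0.142]
ee_rot: [-2.635, -1.71, 0.0]
wrist_force: [0.5, -0.4, -1.6]
gripper_width: 0.0437
gripper_force: 42.0
```

Run:
```python
from h import *
print(rack(-.04,0))
plan([([*rack(-.04,0),.14],-42.1,9)],62)
```

```text
[0.48254999 0.17800083]
at [ 0.5782 -0.1005  0.142 ] head -24.0 t 13.87 w 0.0437 q6 0.16
linear [[0.0399, -0.0372, 0.0004], [0.0386, -0.0386, 0.0004], [0.0372, -0.0399, 0.0004], [0.0358, -0.0412, 0.0004], [0.0343, -0.0424, 0.0004], [0.0328, -0.0436, 0.0004], [0.0313, -0.0447, 0.0004], [0.0297, -0.0458, 0.0004], [0.0281, -0.0468, 0.0004]] 
rotation [[-0.0, 0.0, 0.0056], [0.0, 0.0, 0.0056], [0.0, 0.0, 0.0056], [0.0, 0.0, 0.0056], [0.0, 0.0, 0.0056], [0.0, 0.0, 0.0056], [0.0, 0.0, 0.0056], [0.0, 0.0, 0.0056], [0.0, 0.0, 0.0056]] n 9
```

Emit:
drive_tool(linear=[[0.04, -0.037, 0], [0.0385, -0.0385, 0], [0.037, -0.04, 0], [0.036, -0.041, 0], [0.0345, -0.0425, 0], [0.033, -0.0435, 0], [0.0315, -0.0445, 0], [0.0295, -0.046, 0], [0.028, -0.047, 0], [0, 0, 0], [0, 0, 0], [0, 0, 0]], rotation=[[0, 0, 0.0056], [0, 0, 0.0056], [0, 0, 0.0056], [0, 0, 0.0056], [0, 0, 0.0056], [0, 0, 0.0056], [0, 0, 0.0056], [0, 0, 0.0056], [0, 0, 0.0056], [0, 0, 0], [0, 0, 0], [0, 0, 0]], claw=[30, 30, 30, 30, 30, 30, 30, 30, 30, 30, 30, 30])

```text
clock: 14.87
tcp_pos: [0.4822, 0.1778, 0.1406]
ee_rot: [-2.871, -1.275, 0.005]
wrist_force: [-0.4, -1.2, -0.3]
gripper_width: 0.0438
gripper_force: 41.9
```

Run:
```python
from h import *
plan([([*(rack(-.04,0)-[.001,0]),.041],-42.1,5)],62)
```

```text
at [0.4822 0.1778 0.1406] head -42.1 t 14.87 w 0.0438 q6 0.98
linear [[-0.0, -0.0002, 0.0332], [-0.0001, -0.0002, 0.0332], [-0.0001, -0.0002, 0.0332], [-0.0001, -0.0002, 0.0332], [-0.0001, -0.0002, 0.0332]] 
rotation [[-0.0002, 0.0004, -0.0], [0.0, 0.0, -0.0], [0.0, 0.0, -0.0], [0.0, 0.0, -0.0], [0.0, 0.0, -0.0]] n 5
```

Emit:
drive_tool(linear=[[-0.003, -0.003, 0.035], [0, 0, 0.04], [0, 0, 0.04], [0, 0, 0.03], [0, 0, 0.013], [0, 0, 0.005], [0, 0, 0], [0, 0, 0]], rotation=[[0, 0, 0], [0, 0, 0], [0, 0, 0], [0, 0, 0], [0, 0, 0], [0, 0, 0], [0, 0, 0], [0, 0, 0]], claw=[30, 30, 30, 30, 30, 30, 30, 30])

```text
clock: 15.53
tcp_pos: [0.4828, 0.1783, 0.0466]
ee_rot: [-2.872, -1.268, -0.005]
wrist_force: [-1.7, 5.0, 9.9]
gripper_width: 0.0434
gripper_force: 47.0
```

Emit:
drive_tool(linear=[[0, 0, 0], [0, 0, 0], [0, 0, 0], [0, 0, -0.03], [0, 0, -0.045], [0, 0, -0.045], [0, 0, -0.045], [0, 0, -0.01], [0, 0, 0], [0, 0, 0], [0, 0, 0]], rotation=[[0, 0, 0], [0, 0, 0], [0, 0, 0], [0, 0, 0], [0, 0, 0], [0, 0, 0], [0, 0, 0], [0, 0, 0], [0, 0, 0], [0, 0, 0], [0, 0, 0]], claw=[53, 53, 53, 53, 53, 53, 62, 62, 62, 62, 62])

```text
clock: 16.45
tcp_pos: [0.4793, 0.1776, 0.1473]
ee_rot: [-2.872, -1.273, 0.006]
wrist_force: [-1.0, -0.1, -0.1]
gripper_width: 0.0619
gripper_force: 0.0
```

Run:
```python
from h import *
im=grab('top')
for p in potatoes(im,(277,182,372,251)): print(p)
plan([([.5815,-.1988,.14],-80,12)],62)
a=cv2.resize(im['pixels'][170:260,165:255],(396,396)); b=cv2.resize(grab('side')['pixels'][80:240,190:350],(396,396)); cv2.imwrite('pics/p2.png',np.hstack([a,b]))
```

```text
(320, 201, np.float64(0.5838), np.float64(-0.1987), np.float64(0.0442), 10, 61.9, 40.8)
(350, 200, np.float64(0.5875), np.float64(-0.3011), np.float64(0.044), 51, 64.2, 41.0)
(354, 229, np.float64(0.4868), np.float64(-0.313), np.float64(0.0438), 87, 65.2, 38.5)
at [0.4792 0.1776 0.1472] head -42.2 t 16.5 w 0.0622 q6 0.99
linear [[-0.0292, 0.0456, 0.001], [-0.0267, 0.0472, 0.001], [-0.024, 0.0486, 0.001], [-0.0213, 0.0498, 0.001], [-0.0185, 0.0509, 0.001], [-0.0157, 0.0518, 0.001], [-0.0128, 0.0526, 0.001], [-0.0099, 0.0533, 0.001], [-0.007, 0.0537, 0.001], [-0.004, 0.054, 0.001], [-0.001, 0.0542, 0.001], [0.0019, 0.0541, 0.001]] 
rotation [[-0.0003, 0.0006, 0.0088], [0.0, 0.0, 0.0088], [0.0, 0.0, 0.0088], [0.0, 0.0, 0.0088], [0.0, 0.0, 0.0088], [0.0, 0.0, 0.0088], [0.0, 0.0, 0.0088], [0.0, 0.0, 0.0088], [0.0, 0.0, 0.0088], [0.0, 0.0, 0.0088], [0.0, 0.0, 0.0088], [0.0, 0.0, 0.0088]] n 12
```

View pics/p2.png

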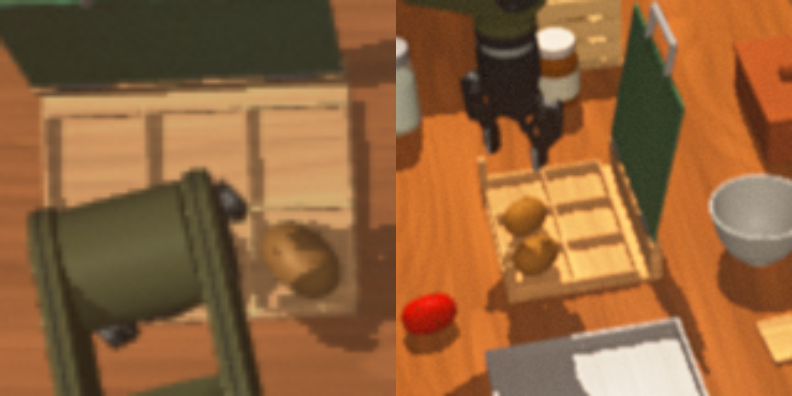

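Two potatoes lie in wells 0 and 1, at crop (300,260) on the left and (525,215) on the right. Next is the one at (320,201).

Emit:
drive_tool(linear=[[-0.029, 0.0455, 0.001], [-0.0265, 0.047, 0.001], [-0.024, 0.0485, 0.001], [-0.0215, 0.05, 0.001], [-0.0185, 0.051, 0.001], [-0.0155, 0.052, 0.001], [-0.013, 0.0525, 0.001], [-0.01, 0.0535, 0.001], [-0.007, 0.0535, 0.001], [-0.004, 0.054, 0.001], [-0.001, 0.054, 0.001], [0.002, 0.054, 0.001]], rotation=[[0, 0, 0.0088], [0, 0, 0.0088], [0, 0, 0.0088], [0, 0, 0.0088], [0, 0, 0.0088], [0, 0, 0.0088], [0, 0, 0.0088], [0, 0, 0.0088], [0, 0, 0.0088], [0, 0, 0.0088], [0, 0, 0.0088], [0, 0, 0.0088]], claw=[62, 62, 62, 62, 62, 62, 62, 62, 62, 62, 62, 62])

```text
clock: 17.55
tcp_pos: [0.5818, -0.1994, 0.1405]
ee_rot: [-3.129, -0.264, 0.004]
wrist_force: [1.0, -0.1, -0.4]
gripper_width: 0.0621
gripper_force: 0.0
```

Emit:
drive_tool(linear=[[0, 0, 0.02], [0, 0, 0.01], [0, 0, 0], [0, 0, 0]], rotation=[[0, 0, 0], [0, 0, 0], [0, 0, 0], [0, 0, 0]], claw=[62, 62, 62, 62])

```text
clock: 17.88
tcp_pos: [0.5811, -0.1966, 0.1224]
ee_rot: [-3.128, -0.271, 0.005]
wrist_force: [-0.0, 0.7, 0.2]
gripper_width: 0.0621
gripper_force: 0.0
```

Run:
```python
from h import *
plan([([.5822,-.1988,.032],-80,5)],62)
```

```text
at [ 0.5811 -0.1966  0.1224] head -80.1 t 17.88 w 0.0621 q6 0.98
linear [[0.0003, 0.0009, 0.0301], [0.0002, 0.0008, 0.0301], [0.0002, 0.0008, 0.0301], [0.0002, 0.0008, 0.0301], [0.0002, 0.0008, 0.0301]] 
rotation [[-0.0004, 0.0005, -0.0001], [0.0, 0.0, -0.0001], [0.0, 0.0, -0.0001], [0.0, 0.0, -0.0001], [0.0, 0.0, -0.0001]] n 5
```

Emit:
drive_tool(linear=[[0, 0.0035, 0.04], [0, 0, 0.04], [0, 0, 0.04], [0, 0, 0.026], [0, 0, 0.008], [0, 0, 0], [0, 0, 0], [0, 0, 0], [0, 0, 0]], rotation=[[0, 0, 0], [0, 0, 0], [0, 0, 0], [0, 0, 0], [0, 0, 0], [0, 0, 0], [0, 0, 0], [0, 0, 0], [0, 0, 0]], claw=[62, 62, 62, 62, 62, 62, 30, 30, 30])

```text
clock: 18.63
tcp_pos: [0.5839, -0.2004, 0.0339]
ee_rot: [3.128, 0.269, 0.004]
wrist_force: [0.1, -0.9, -0.4]
gripper_width: 0.0438
gripper_force: 41.4
```

Emit:
drive_tool(linear=[[0, 0, 0], [0, 0, -0.03], [0, 0, -0.045], [0, 0, -0.045], [0, 0, -0.045], [0, 0, -0.015], [0, 0, 0], [0, 0, 0]], rotation=[[0, 0, 0], [0, 0, 0], [0, 0, 0], [0, 0, 0], [0, 0, 0], [0, 0, 0], [0, 0, 0], [0, 0, 0]], claw=[30, 30, 30, 30, 30, 30, 30, 30])

```text
clock: 19.3
tcp_pos: [0.5825, -0.2002, 0.1398]
ee_rot: [3.13, 0.269, 0.0]
wrist_force: [1.1, -0.4, -1.1]
gripper_width: 0.0435
gripper_force: 41.4
```

Run:
```python
from h import *
print(rack(-.04,.078))
plan([([*rack(-.04,.078),.14],-42.1,13)],62)
```

```text
[0.47865161 0.25590335]
at [ 0.5825 -0.2002  0.1398] head -80.2 t 19.3 w 0.0435 q6 0.98
linear [[-0.0032, -0.0599, -0.0], [-0.0001, -0.06, -0.0], [0.003, -0.0599, -0.0], [0.006, -0.0597, -0.0], [0.0091, -0.0593, -0.0], [0.0121, -0.0587, -0.0], [0.0151, -0.058, -0.0], [0.018, -0.0572, -0.0], [0.0209, -0.0562, -0.0], [0.0238, -0.0551, -0.0], [0.0265, -0.0538, -0.0], [0.0293, -0.0523, -0.0]] 
rotation [[0.0, -0.0, -0.0081], [0.0, 0.0, -0.0081], [0.0, 0.0, -0.0081], [0.0, 0.0, -0.0081], [0.0, 0.0, -0.0081], [0.0, 0.0, -0.0081], [0.0, 0.0, -0.0081], [0.0, 0.0, -0.0081], [0.0, 0.0, -0.0081], [0.0, 0.0, -0.0081], [0.0, 0.0, -0.0081], [0.0, 0.0, -0.0081]] n 12
linear [[0.0319, -0.0508, -0.0]] 
rotation [[0.0, 0.0, -0.0081]] n 1
```

Emit:
drive_tool(linear=[[-0.003, -0.06, 0], [0, -0.06, 0], [0.003, -0.06, 0], [0.006, -0.0595, 0], [0.009, -0.0595, 0], [0.012, -0.0585, 0], [0.015, -0.058, 0], [0.018, -0.057, 0], [0.021, -0.056, 0], [0.024, -0.055, 0], [0.0265, -0.054, 0], [0.0295, -0.0525, 0]], rotation=[[0, 0, -0.0081], [0, 0, -0.0081], [0, 0, -0.0081], [0, 0, -0.0081], [0, 0, -0.0081], [0, 0, -0.0081], [0, 0, -0.0081], [0, 0, -0.0081], [0, 0, -0.0081], [0, 0, -0.0081], [0, 0, -0.0081], [0, 0, -0.0081]], claw=[30, 30, 30, 30, 30, 30, 30, 30, 30, 30, 30, 30])

```text
clock: 20.3
tcp_pos: [0.4853, 0.2221, 0.137]
ee_rot: [-2.903, -1.201, 0.007]
wrist_force: [0.1, 0.1, -1.7]
gripper_width: 0.0438
gripper_force: 41.6
```

Emit:
drive_tool(linear=[[0.032, -0.051, 0], [0, 0, 0], [0, 0, 0], [0, 0, 0], [0, 0, 0]], rotation=[[0, 0, -0.0081], [0, 0, 0], [0, 0, 0], [0, 0, 0], [0, 0, 0]], claw=[30, 30, 30, 30, 30])

```text
clock: 20.72
tcp_pos: [0.4792, 0.2552, 0.1384]
ee_rot: [2.874, 1.269, -0.004]
wrist_force: [0.5, -0.5, -1.0]
gripper_width: 0.0436
gripper_force: 41.7
```

Run:
```python
from h import *
plan([([*rack(-.04,.078),.040],-42.1,5)],62)
```

```text
at [0.4792 0.2552 0.1384] head -42.3 t 20.72 w 0.0436 q6 1.13
linear [[0.0001, -0.0003, 0.0328], [0.0001, -0.0003, 0.0328], [0.0001, -0.0003, 0.0328], [0.0001, -0.0003, 0.0328], [0.0001, -0.0003, 0.0328]] 
rotation [[-0.0001, 0.0004, -0.0001], [0.0, 0.0, -0.0001], [0.0, 0.0, -0.0001], [0.0, 0.0, -0.0001], [0.0, 0.0, -0.0001]] n 5
```

Emit:
drive_tool(linear=[[-0.003, -0.003, 0.035], [0, 0, 0.04], [0, 0, 0.04], [0, 0, 0.03], [0, 0, 0.013], [0, 0, 0.006], [0, 0, 0], [0, 0, 0]], rotation=[[0, 0, 0], [0, 0, 0], [0, 0, 0], [0, 0, 0], [0, 0, 0], [0, 0, 0], [0, 0, 0], [0, 0, 0]], claw=[30, 30, 30, 30, 30, 30, 30, 30])

```text
clock: 21.38
tcp_pos: [0.4787, 0.256, 0.0433]
ee_rot: [-2.874, -1.266, -0.003]
wrist_force: [-0.8, 3.0, 6.3]
gripper_width: 0.0436
gripper_force: 42.8
```

Emit:
drive_tool(linear=[[0, 0, 0], [0, 0, 0], [0, 0, 0], [0, 0, -0.03], [0, 0, -0.045], [0, 0, -0.045], [0, 0, -0.045], [0, 0, -0.01], [0, 0, 0], [0, 0, 0], [0, 0, 0]], rotation=[[0, 0, 0], [0, 0, 0], [0, 0, 0], [0, 0, 0], [0, 0, 0], [0, 0, 0], [0, 0, 0], [0, 0, 0], [0, 0, 0], [0, 0, 0], [0, 0, 0]], claw=[53, 53, 53, 53, 53, 53, 62, 62, 62, 62, 62])

```text
clock: 22.3
tcp_pos: [0.476, 0.2556, 0.1444]
ee_rot: [-2.873, -1.27, 0.006]
wrist_force: [-0.3, 0.3, -0.4]
gripper_width: 0.0622
gripper_force: 0.0
```

Run:
```python
from h import *
im=grab('top')
for p in potatoes(im,(277,182,372,251)): print(p)
for p in potatoes(grab('side'),(230,165,300,200)): print('side',p)
plan([([.5860,-.3011,.14],-38,17)],62)
```

```text
(350, 200, np.float64(0.5877), np.float64(-0.3011), np.float64(0.0439), 52, 63.6, 41.4)
(354, 229, np.float64(0.4868), np.float64(-0.313), np.float64(0.0452), 88, 65.2, 38.5)
side (263, 182, np.float64(0.5416), np.float64(0.1037), np.float64(0.0095), 164, 261.6, 186.9)
at [0.4759 0.2556 0.1443] head -42.3 t 22.4 w 0.0622 q6 1.13
linear [[-0.0331, 0.0447, 0.0005], [-0.0333, 0.0446, 0.0004], [-0.0335, 0.0444, 0.0004], [-0.0337, 0.0443, 0.0004], [-0.0339, 0.0441, 0.0004], [-0.0341, 0.044, 0.0004], [-0.0343, 0.0438, 0.0004], [-0.0345, 0.0437, 0.0004], [-0.0347, 0.0435, 0.0004], [-0.0349, 0.0434, 0.0004], [-0.0351, 0.0432, 0.0004], [-0.0352, 0.0431, 0.0004]] 
rotation [[-0.0003, 0.0006, -0.0007], [0.0, 0.0, -0.0007], [0.0, 0.0, -0.0007], [0.0, 0.0, -0.0007], [0.0, 0.0, -0.0007], [0.0, 0.0, -0.0007], [0.0, 0.0, -0.0007], [0.0, 0.0, -0.0007], [0.0, 0.0, -0.0007], [0.0, 0.0, -0.0007], [0.0, 0.0, -0.0007], [0.0, 0.0, -0.0007]] n 12
linear [[-0.0354, 0.0429, 0.0004], [-0.0356, 0.0427, 0.0004], [-0.0358, 0.0426, 0.0004], [-0.036, 0.0424, 0.0004], [-0.0362, 0.0423, 0.0004]] 
rotation [[0.0, 0.0, -0.0007], [0.0, 0.0, -0.0007], [0.0, 0.0, -0.0007], [0.0, 0.0, -0.0007], [0.0, 0.0, -0.0007]] n 5
```

Emit:
drive_tool(linear=[[-0.033, 0.0445, 0], [-0.0335, 0.0445, 0], [-0.0335, 0.0445, 0], [-0.0335, 0.0445, 0], [-0.034, 0.044, 0], [-0.034, 0.044, 0], [-0.0345, 0.044, 0], [-0.0345, 0.0435, 0], [-0.0345, 0.0435, 0], [-0.035, 0.0435, 0], [-0.035, 0.043, 0], [-0.035, 0.043, 0]], rotation=[[0, 0, -0.0007], [0, 0, -0.0007], [0, 0, -0.0007], [0, 0, -0.0007], [0, 0, -0.0007], [0, 0, -0.0007], [0, 0, -0.0007], [0, 0, -0.0007], [0, 0, -0.0007], [0, 0, -0.0007], [0, 0, -0.0007], [0, 0, -0.0007]], claw=[62, 62, 62, 62, 62, 62, 62, 62, 62, 62, 62, 62])

```text
clock: 23.4
tcp_pos: [0.5542, -0.1381, 0.1449]
ee_rot: [-2.837, -1.345, 0.003]
wrist_force: [-0.2, -0.3, -0.4]
gripper_width: 0.0619
gripper_force: 0.0
```

Emit:
drive_tool(linear=[[-0.0355, 0.043, 0], [-0.0355, 0.0425, 0], [-0.036, 0.0425, 0], [-0.036, 0.0425, 0], [-0.036, 0.0425, 0], [0, 0, 0.03], [0, 0, 0.01], [0, 0, 0], [0, 0, 0]], rotation=[[0, 0, -0.0007], [0, 0, -0.0007], [0, 0, -0.0007], [0, 0, -0.0007], [0, 0, -0.0007], [0, 0, 0], [0, 0, 0], [0, 0, 0], [0, 0, 0]], claw=[62, 62, 62, 62, 62, 62, 62, 62, 62])

```text
clock: 24.15
tcp_pos: [0.5863, -0.299, 0.1206]
ee_rot: [-2.82, -1.377, 0.003]
wrist_force: [-0.5, -0.0, 0.4]
gripper_width: 0.0619
gripper_force: 0.0
```

Run:
```python
from h import *
plan([([.5862,-.3011,.030],-38,5)],62)
```

```text
at [ 0.5863 -0.299   0.1206] head -38.0 t 24.15 w 0.0619 q6 0.11
linear [[-0.0006, 0.0005, 0.0302], [-0.0006, 0.0004, 0.0302], [-0.0006, 0.0004, 0.0302], [-0.0006, 0.0004, 0.0302], [-0.0006, 0.0004, 0.0302]] 
rotation [[-0.0006, 0.0, 0.0], [0.0, 0.0, 0.0], [0.0, 0.0, 0.0], [0.0, 0.0, 0.0], [0.0, 0.0, 0.0]] n 5
```

Emit:
drive_tool(linear=[[-0.003, 0.002, 0.04], [0, 0, 0.04], [0, 0, 0.04], [0, 0, 0.023], [0, 0, 0.008], [0, 0, 0], [0, 0, 0], [0, 0, 0], [0, 0, 0]], rotation=[[0, 0, 0], [0, 0, 0], [0, 0, 0], [0, 0, 0], [0, 0, 0], [0, 0, 0], [0, 0, 0], [0, 0, 0], [0, 0, 0]], claw=[62, 62, 62, 62, 62, 62, 30, 30, 30])

```text
clock: 24.9
tcp_pos: [0.5884, -0.3031, 0.034]
ee_rot: [2.821, 1.376, 0.003]
wrist_force: [-0.4, 0.7, 0.3]
gripper_width: 0.0437
gripper_force: 41.5
```

Emit:
drive_tool(linear=[[0, 0, 0], [0, 0, -0.03], [0, 0, -0.045], [0, 0, -0.045], [0, 0, -0.045], [0, 0, -0.015], [0, 0, 0], [0, 0, 0]], rotation=[[0, 0, 0], [0, 0, 0], [0, 0, 0], [0, 0, 0], [0, 0, 0], [0, 0, 0], [0, 0, 0], [0, 0, 0]], claw=[30, 30, 30, 30, 30, 30, 30, 30])

```text
clock: 25.57
tcp_pos: [0.587, -0.3025, 0.1397]
ee_rot: [2.823, 1.377, 0.0]
wrist_force: [0.1, 0.0, -1.3]
gripper_width: 0.0436
gripper_force: 41.5
```

Run:
```python
from h import *
t=rack(.038,-.078); print(t)
plan([([*t,.14],-42.1,11)],62)
```

```text
[0.56435089 0.10399669]
at [ 0.587  -0.3025  0.1397] head -38.0 t 25.57 w 0.0436 q6 0.11
linear [[0.0464, -0.0406, -0.0001], [0.0462, -0.0409, -0.0], [0.0459, -0.0412, -0.0], [0.0456, -0.0415, -0.0], [0.0453, -0.0418, -0.0], [0.0451, -0.0421, -0.0], [0.0448, -0.0424, -0.0], [0.0445, -0.0427, -0.0], [0.0442, -0.043, -0.0], [0.044, -0.0433, -0.0], [0.0437, -0.0436, -0.0]] 
rotation [[0.0, 0.0, 0.001], [0.0, 0.0, 0.001], [0.0, 0.0, 0.001], [0.0, 0.0, 0.001], [0.0, 0.0, 0.001], [0.0, 0.0, 0.001], [0.0, 0.0, 0.001], [0.0, 0.0, 0.001], [0.0, 0.0, 0.001], [0.0, 0.0, 0.001], [0.0, 0.0, 0.001]] n 11
```

Emit:
drive_tool(linear=[[0.0465, -0.0405, 0], [0.046, -0.041, 0], [0.046, -0.041, 0], [0.0455, -0.0415, 0], [0.0455, -0.042, 0], [0.045, -0.042, 0], [0.045, -0.0425, 0], [0.0445, -0.0425, 0], [0.044, -0.043, 0], [0.044, -0.0435, 0], [0.0435, -0.0435, 0]], rotation=[[0, 0, 0.001], [0, 0, 0.001], [0, 0, 0.001], [0, 0, 0.001], [0, 0, 0.001], [0, 0, 0.001], [0, 0, 0.001], [0, 0, 0.001], [0, 0, 0.001], [0, 0, 0.001], [0, 0, 0.001]], claw=[30, 30, 30, 30, 30, 30, 30, 30, 30, 30, 30])

```text
clock: 26.48
tcp_pos: [0.5619, 0.1054, 0.1369]
ee_rot: [-2.868, -1.278, 0.007]
wrist_force: [1.8, -0.2, -1.8]
gripper_width: 0.0433
gripper_force: 41.6
```

Emit:
drive_tool(linear=[[0, 0, 0], [0, 0, 0], [0, 0, 0], [0, 0, 0]], rotation=[[0, 0, 0], [0, 0, 0], [0, 0, 0], [0, 0, 0]], claw=[30, 30, 30, 30])

```text
clock: 26.82
tcp_pos: [0.5634, 0.1027, 0.1385]
ee_rot: [-2.87, -1.277, 0.004]
wrist_force: [-0.5, 0.4, -0.9]
gripper_width: 0.0437
gripper_force: 41.6
```

Run:
```python
from h import *
plan([([*rack(.038,-.078),.040],-42.1,5)],62)
```

```text
at [0.5634 0.1027 0.1385] head -42.0 t 26.82 w 0.0437 q6 0.82
linear [[0.0006, 0.0, 0.0328], [0.0005, -0.0, 0.0328], [0.0005, -0.0, 0.0328], [0.0005, -0.0, 0.0328], [0.0005, -0.0, 0.0328]] 
rotation [[-0.0002, 0.0003, 0.0], [0.0, 0.0, 0.0], [0.0, 0.0, 0.0], [0.0, 0.0, 0.0], [0.0, 0.0, 0.0]] n 5
```

Emit:
drive_tool(linear=[[0, -0.002, 0.035], [0, 0, 0.04], [0, 0, 0.04], [0, 0, 0.03], [0, 0, 0.013], [0, 0, 0.006], [0, 0, 0], [0, 0, 0]], rotation=[[0, 0, 0], [0, 0, 0], [0, 0, 0], [0, 0, 0], [0, 0, 0], [0, 0, 0], [0, 0, 0], [0, 0, 0]], claw=[30, 30, 30, 30, 30, 30, 30, 30])

```text
clock: 27.48
tcp_pos: [0.5648, 0.104, 0.0438]
ee_rot: [-2.871, -1.274, -0.004]
wrist_force: [-2.3, 3.0, 8.4]
gripper_width: 0.0436
gripper_force: 43.5
```

Emit:
drive_tool(linear=[[0, 0, 0], [0, 0, 0], [0, 0, 0], [0, 0, -0.03], [0, 0, -0.045], [0, 0, -0.045], [0, 0, -0.045], [0, 0, -0.01], [0, 0, 0], [0, 0, 0], [0, 0, 0]], rotation=[[0, 0, 0], [0, 0, 0], [0, 0, 0], [0, 0, 0], [0, 0, 0], [0, 0, 0], [0, 0, 0], [0, 0, 0], [0, 0, 0], [0, 0, 0], [0, 0, 0]], claw=[53, 53, 53, 53, 53, 53, 62, 62, 62, 62, 62])

```text
clock: 28.4
tcp_pos: [0.5618, 0.1043, 0.1443]
ee_rot: [-2.869, -1.278, 0.005]
wrist_force: [0.5, 0.8, -0.3]
gripper_width: 0.062
gripper_force: 0.0
```

Run:
```python
from h import *
im=grab('top')
for p in potatoes(im,(277,182,372,251)): print(p)
plan([([.4853,-.3132,.14],-2,16)],62)
```

```text
(354, 229, np.float64(0.4874), np.float64(-0.312), np.float64(0.0443), 87, 67.0, 39.8)
at [0.5617 0.1043 0.1441] head -42.0 t 28.45 w 0.0615 q6 0.82
linear [[-0.0377, 0.0232, 0.0005], [-0.0386, 0.0215, 0.0004], [-0.0395, 0.0198, 0.0004], [-0.0404, 0.0181, 0.0004], [-0.0411, 0.0163, 0.0004], [-0.0418, 0.0145, 0.0004], [-0.0424, 0.0126, 0.0004], [-0.0429, 0.0108, 0.0004], [-0.0433, 0.0089, 0.0004], [-0.0437, 0.007, 0.0004], [-0.0439, 0.0051, 0.0004], [-0.0441, 0.0032, 0.0004]] 
rotation [[-0.0005, 0.0005, -0.0069], [0.0, 0.0, -0.0069], [0.0, 0.0, -0.0069], [0.0, 0.0, -0.0069], [0.0, 0.0, -0.0069], [0.0, 0.0, -0.0069], [0.0, 0.0, -0.0069], [0.0, 0.0, -0.0069], [0.0, 0.0, -0.0069], [0.0, 0.0, -0.0069], [0.0, 0.0, -0.0069], [0.0, 0.0, -0.0069]] n 12
linear [[-0.0442, 0.0012, 0.0004], [-0.0442, -0.0007, 0.0004], [-0.0441, -0.0026, 0.0004], [-0.044, -0.0045, 0.0004]] 
rotation [[0.0, 0.0, -0.0069], [0.0, 0.0, -0.0069], [0.0, 0.0, -0.0069], [0.0, 0.0, -0.0069]] n 4
```

Emit:
drive_tool(linear=[[-0.0375, 0.023, 0], [-0.0385, 0.0215, 0], [-0.0395, 0.02, 0], [-0.0405, 0.018, 0], [-0.041, 0.0165, 0], [-0.042, 0.0145, 0], [-0.0425, 0.0125, 0], [-0.043, 0.011, 0], [-0.0435, 0.009, 0], [-0.0435, 0.007, 0], [-0.044, 0.005, 0], [-0.044, 0.003, 0]], rotation=[[0, 0, -0.0069], [0, 0, -0.0069], [0, 0, -0.0069], [0, 0, -0.0069], [0, 0, -0.0069], [0, 0, -0.0069], [0, 0, -0.0069], [0, 0, -0.0069], [0, 0, -0.0069], [0, 0, -0.0069], [0, 0, -0.0069], [0, 0, -0.0069]], claw=[62, 62, 62, 62, 62, 62, 62, 62, 62, 62, 62, 62])

```text
clock: 29.45
tcp_pos: [0.5041, -0.2094, 0.1445]
ee_rot: [-2.44, -1.975, 0.002]
wrist_force: [0.7, -0.1, -0.7]
gripper_width: 0.0621
gripper_force: 0.0
```

Emit:
drive_tool(linear=[[-0.044, 0.001, 0], [-0.044, -0.0005, 0], [-0.044, -0.0025, 0], [-0.044, -0.0045, 0], [0, 0, 0.03], [0, 0, 0.01], [0, 0, 0], [0, 0, 0]], rotation=[[0, 0, -0.0069], [0, 0, -0.0069], [0, 0, -0.0069], [0, 0, -0.0069], [0, 0, 0], [0, 0, 0], [0, 0, 0], [0, 0, 0]], claw=[62, 62, 62, 62, 62, 62, 62, 62])

```text
clock: 30.12
tcp_pos: [0.4853, -0.3114, 0.1207]
ee_rot: [-2.261, -2.176, 0.001]
wrist_force: [0.5, 0.5, -0.2]
gripper_width: 0.0623
gripper_force: 0.0
```

Run:
```python
from h import *
plan([([.4855,-.3128,.030],-2,5)],62)
```

```text
at [ 0.4853 -0.3114  0.1207] head -2.2 t 30.12 w 0.0623 q6 -0.63
linear [[-0.0005, 0.0002, 0.0302], [-0.0005, 0.0001, 0.0302], [-0.0005, 0.0001, 0.0302], [-0.0005, 0.0001, 0.0302], [-0.0005, 0.0001, 0.0302]] 
rotation [[-0.0005, -0.0004, -0.0001], [0.0, 0.0, -0.0001], [0.0, 0.0, -0.0001], [0.0, 0.0, -0.0001], [0.0, 0.0, -0.0001]] n 5
```

Emit:
drive_tool(linear=[[-0.002, 0, 0.04], [0, 0, 0.04], [0, 0, 0.04], [0, 0, 0.023], [0, 0, 0.008], [0, 0, 0], [0, 0, 0], [0, 0, 0], [0, 0, 0]], rotation=[[0, 0, 0], [0, 0, 0], [0, 0, 0], [0, 0, 0], [0, 0, 0], [0, 0, 0], [0, 0, 0], [0, 0, 0], [0, 0, 0]], claw=[62, 62, 62, 62, 62, 62, 30, 30, 30])

```text
clock: 30.87
tcp_pos: [0.4872, -0.3146, 0.0338]
ee_rot: [2.262, 2.176, 0.001]
wrist_force: [0.4, -0.0, 1.8]
gripper_width: 0.0438
gripper_force: 41.9
```

Emit:
drive_tool(linear=[[0, 0, 0], [0, 0, -0.03], [0, 0, -0.045], [0, 0, -0.045], [0, 0, -0.045], [0, 0, -0.015], [0, 0, 0], [0, 0, 0]], rotation=[[0, 0, 0], [0, 0, 0], [0, 0, 0], [0, 0, 0], [0, 0, 0], [0, 0, 0], [0, 0, 0], [0, 0, 0]], claw=[30, 30, 30, 30, 30, 30, 30, 30])

```text
clock: 31.53
tcp_pos: [0.486, -0.3138, 0.1397]
ee_rot: [2.264, 2.178, 0.0]
wrist_force: [0.6, 0.5, -1.7]
gripper_width: 0.0437
gripper_force: 41.7
```

Run:
```python
from h import *
t=rack(.038,.078); print(t)
plan([([*t,.14],-42.1,18)],62)
```

```text
[0.55655413 0.25980173]
at [ 0.486  -0.3138  0.1397] head -2.2 t 31.53 w 0.0437 q6 -0.63
linear [[0.0533, 0.0045, -0.0], [0.0535, 0.0024, -0.0], [0.0535, 0.0003, -0.0], [0.0535, -0.0017, -0.0], [0.0534, -0.0038, -0.0], [0.0532, -0.0058, -0.0], [0.0529, -0.0079, -0.0], [0.0526, -0.0099, -0.0], [0.0522, -0.012, -0.0], [0.0517, -0.014, -0.0], [0.0511, -0.016, -0.0], [0.0504, -0.0179, -0.0]] 
rotation [[0.0, 0.0, 0.0062], [0.0, 0.0, 0.0062], [0.0, 0.0, 0.0062], [0.0, 0.0, 0.0062], [0.0, 0.0, 0.0062], [0.0, 0.0, 0.0062], [0.0, 0.0, 0.0062], [0.0, 0.0, 0.0062], [0.0, 0.0, 0.0062], [0.0, 0.0, 0.0062], [0.0, 0.0, 0.0062], [0.0, 0.0, 0.0062]] n 12
linear [[0.0497, -0.0199, -0.0], [0.0489, -0.0218, -0.0], [0.048, -0.0236, -0.0], [0.0471, -0.0255, -0.0], [0.046, -0.0273, -0.0], [0.0449, -0.029, -0.0]] 
rotation [[0.0, 0.0, 0.0062], [0.0, 0.0, 0.0062], [0.0, 0.0, 0.0062], [0.0, 0.0, 0.0062], [0.0, 0.0, 0.0062], [0.0, 0.0, 0.0062]] n 6
```

Emit:
drive_tool(linear=[[0.0535, 0.0045, 0], [0.0535, 0.0025, 0], [0.0535, 0.0005, 0], [0.0535, -0.0015, 0], [0.0535, -0.004, 0], [0.053, -0.006, 0], [0.053, -0.008, 0], [0.0525, -0.01, 0], [0.052, -0.012, 0], [0.0515, -0.014, 0], [0.051, -0.016, 0], [0.0505, -0.018, 0]], rotation=[[0, 0, 0.0062], [0, 0, 0.0062], [0, 0, 0.0062], [0, 0, 0.0062], [0, 0, 0.0062], [0, 0, 0.0062], [0, 0, 0.0062], [0, 0, 0.0062], [0, 0, 0.0062], [0, 0, 0.0062], [0, 0, 0.0062], [0, 0, 0.0062]], claw=[30, 30, 30, 30, 30, 30, 30, 30, 30, 30, 30, 30])

```text
clock: 32.53
tcp_pos: [0.5318, 0.07, 0.1369]
ee_rot: [-2.706, -1.591, 0.007]
wrist_force: [0.6, -0.4, -2.3]
gripper_width: 0.0437
gripper_force: 41.6
```

Emit:
drive_tool(linear=[[0.0495, -0.02, 0], [0.049, -0.022, 0], [0.048, -0.0235, 0], [0.047, -0.0255, 0], [0.046, -0.027, 0], [0.045, -0.029, 0], [0, 0, 0], [0, 0, 0], [0, 0, 0], [0, 0, 0]], rotation=[[0, 0, 0.0062], [0, 0, 0.0062], [0, 0, 0.0062], [0, 0, 0.0062], [0, 0, 0.0062], [0, 0, 0.0062], [0, 0, 0], [0, 0, 0], [0, 0, 0], [0, 0, 0]], claw=[30, 30, 30, 30, 30, 30, 30, 30, 30, 30])

```text
clock: 33.37
tcp_pos: [0.5571, 0.2581, 0.1383]
ee_rot: [2.875, 1.267, -0.005]
wrist_force: [-0.1, -0.5, -1.5]
gripper_width: 0.0437
gripper_force: 41.6
```

Run:
```python
from h import *
plan([([*rack(.038,.078),.040],-42.1,5)],62)
```

```text
at [0.5571 0.2581 0.1383] head -42.4 t 33.37 w 0.0437 q6 1.09
linear [[0.0004, -0.0005, 0.0328], [0.0003, -0.0005, 0.0328], [0.0003, -0.0005, 0.0328], [0.0003, -0.0005, 0.0328], [0.0003, -0.0005, 0.0328]] 
rotation [[-0.0002, 0.0004, -0.0002], [0.0, 0.0, -0.0002], [0.0, 0.0, -0.0002], [0.0, 0.0, -0.0002], [0.0, 0.0, -0.0002]] n 5
```

Emit:
drive_tool(linear=[[0, -0.005, 0.035], [0, 0, 0.04], [0, 0, 0.04], [0, 0, 0.03], [0, 0, 0.013], [0, 0, 0.006], [0, 0, 0], [0, 0, 0]], rotation=[[0, 0, 0], [0, 0, 0], [0, 0, 0], [0, 0, 0], [0, 0, 0], [0, 0, 0], [0, 0, 0], [0, 0, 0]], claw=[30, 30, 30, 30, 30, 30, 30, 30])

```text
clock: 34.03
tcp_pos: [0.5553, 0.2596, 0.0474]
ee_rot: [2.874, 1.267, -0.009]
wrist_force: [-18.3, -9.8, 34.7]
gripper_width: 0.0437
gripper_force: 48.2
```

Emit:
drive_tool(linear=[[0, 0, 0], [0, 0, 0], [0, 0, 0], [0, 0, -0.03], [0, 0, -0.045], [0, 0, -0.045], [0, 0, -0.045], [0, 0, -0.045], [0, 0, -0.045], [0, 0, -0.02], [0, 0, 0]], rotation=[[0, 0, 0], [0, 0, 0], [0, 0, 0], [0, 0, 0], [0, 0, 0], [0, 0, 0], [0, 0, 0], [0, 0, 0], [0, 0, 0], [0, 0, 0], [0, 0, 0]], claw=[53, 53, 53, 53, 53, 53, 53, 28, 28, 28, 28])

```text
clock: 34.95
tcp_pos: [0.5574, 0.2618, 0.2101]
ee_rot: [2.874, 1.267, 0.01]
wrist_force: [0.6, 0.1, 0.8]
gripper_width: 0.0276
gripper_force: 0.0
```

Emit:
drive_tool(linear=[[-0.037, 0.033, -0.01], [-0.037, 0.033, -0.01], [-0.037, 0.033, -0.01], [-0.037, 0.033, -0.01], [-0.037, 0.033, -0.01], [-0.037, 0.033, -0.01], [-0.037, 0.033, -0.01], [-0.037, 0.033, -0.01], [-0.037, 0.033, -0.01], [-0.037, 0.033, -0.01], [0, 0, 0], [0, 0, 0]], rotation=[[0, 0, -0.0125], [0, 0, 0], [0, 0, 0], [0, 0, 0], [0, 0, 0], [0, 0, 0], [0, 0, 0], [0, 0, 0], [0, 0, 0], [0, 0, 0], [0, 0, 0], [0, 0, 0]], claw=[28, 28, 28, 28, 28, 28, 28, 28, 28, 28, 28, 28])

```text
clock: 35.95
tcp_pos: [0.5726, -0.0367, 0.2642]
ee_rot: [-2.822, -1.375, 0.004]
wrist_force: [0.3, 0.6, -0.2]
gripper_width: 0.0282
gripper_force: 0.0
```

Run:
```python
from h import *
im=grab('top'); o=bot.get_obs(); print(o['tcp_pos'],o['wrist_force'])
print(potatoes(im,(277,182,372,251)))
a=cv2.resize(im['pixels'][140:265,165:385],None,fx=2.2,fy=2.2,interpolation=2); b=cv2.resize(grab('side')['pixels'][80:240,190:350],None,fx=1.8,fy=1.8,interpolation=2)
h=np.zeros((290,800,3),np.uint8); h[:a.shape[0],:a.shape[1]]=a; h[:288,500:788]=b; cv2.imwrite('pics/p3.png',h)
```

```text
[ 0.57248883 -0.03563626  0.26414741] [-0.21234529 -0.20622585 -0.33313394]
[]
```

View pics/p3.png

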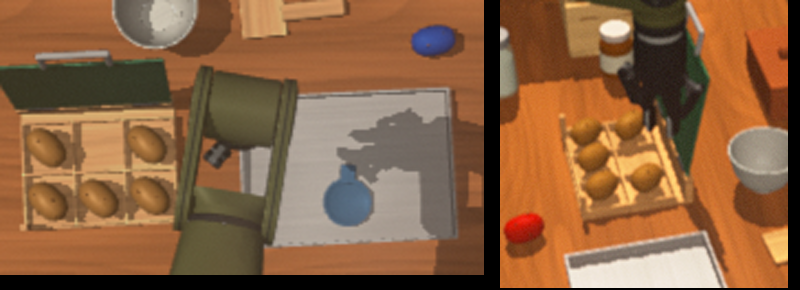

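All five are in the rack and the tray holds only the spoon rest. I check that each lies flat, especially the last one (crop (47,147)), which met resistance.

Run:
```python
from h import *
im=grab('top'); P=pts(im); B=im['pixels'].astype(int)
hsv=cv2.cvtColor(im['pixels'],cv2.COLOR_BGR2HSV)
m=((P[...,2]>.031)&(P[...,2]<.06)&(im['depth']>0)&(hsv[...,2]<190)).astype(np.uint8)
for n,(x,y) in enumerate([(-.04,-.078),(-.04,0),(-.04,.078),(.04,-.078),(.04,0),(.04,.078)]):
    w=rack(x,y); k=(abs(P[...,0]-w[0])<.037)&(abs(P[...,1]-w[1])<.037)&(P[...,2]>.030)&(im['depth']>0)
    if k.sum()<30: print(n,'empty',k.sum()); continue
    Q=P[k]; c,s=np.cos(.05),np.sin(.05); d=Q[:,:2]-w; r=np.c_[c*d[:,0]+s*d[:,1],-s*d[:,0]+c*d[:,1]]
    (cx,cy),_,t=cv2.fitEllipse(np.array(cv2.convexHull((r*1e4).astype(np.float32))))
    print(n,k.sum(),'ctr in well mm',round(cx/10,1),round(cy/10,1),'z95',np.round(np.percentile(Q[:,2],95),4),'med',np.round(np.median(Q[:,2]),4),'ext',np.round(r.min(0)*1e3),np.round(r.max(0)*1e3))
    # slope over top cap along long axis
    cap=Q[:,2]>np.percentile(Q[:,2],40); A=np.c_[Q[cap,:2]-Q[cap,:2].mean(0),np.ones(cap.sum())]; print('  slope',np.round(np.linalg.lstsq(A,Q[cap,2],rcond=None)[0][:2],3))
o=bot.get_obs(); b=barpos(1.762); print(b)
plan([([b[0],b[1],.38],2.9,14)],28)
```

```text
0 229 ctr in well mm 1.7 -1.6 z95 0.0611 med 0.0521 ext [-28. -30.] [31. 27.]
  slope [-0.034 -0.016]
1 227 ctr in well mm 1.8 -1.1 z95 0.0612 med 0.0514 ext [-27. -31.] [32. 26.]
  slope [ 0.008 -0.056]
2 230 ctr in well mm -5.5 10.5 z95 0.0628 med 0.0521 ext [-34. -30.] [29. 36.]
  slope [ 0.002 -0.052]
3 223 ctr in well mm -5.5 11.1 z95 0.0613 med 0.0514 ext [-34. -30.] [30. 36.]
  slope [ 0.016 -0.053]
4 empty 0
5 232 ctr in well mm 3.7 -2.4 z95 0.0613 med 0.051 ext [-26. -31.] [34. 27.]
  slope [-0.044  0.019]
[0.6673584  0.18724896 0.29068096]
at [ 0.5726 -0.0346  0.2646] head -37.8 t 36.1 w 0.0278 q6 0.51
linear [[0.0278, -0.0073, -0.0137], [0.0281, -0.0059, -0.0137], [0.0284, -0.0044, -0.0137], [0.0286, -0.003, -0.0137], [0.0287, -0.0015, -0.0137], [0.0287, -0.0001, -0.0137], [0.0287, 0.0014, -0.0137], [0.0286, 0.0028, -0.0137], [0.0284, 0.0043, -0.0137], [0.0281, 0.0057, -0.0137], [0.0278, 0.0071, -0.0137], [0.0274, 0.0085, -0.0137]] 
rotation [[-0.0005, 0.0002, -0.0081], [0.0, 0.0, -0.0081], [0.0, 0.0, -0.0081], [0.0, 0.0, -0.0081], [0.0, 0.0, -0.0081], [0.0, 0.0, -0.0081], [0.0, 0.0, -0.0081], [0.0, 0.0, -0.0081], [0.0, 0.0, -0.0081], [0.0, 0.0, -0.0081], [0.0, 0.0, -0.0081], [0.0, 0.0, -0.0081]] n 12
linear [[0.0269, 0.0099, -0.0137], [0.0264, 0.0113, -0.0137]] 
rotation [[0.0, 0.0, -0.0081], [0.0, 0.0, -0.0081]] n 2
```

The potatoes' tops are all at the same height, slopes are near zero and extents stay within the wells, so all lie flat. Now I return to the bar.

Emit:
drive_tool(linear=[[0.028, -0.0075, -0.014], [0.028, -0.006, -0.014], [0.0285, -0.0045, -0.014], [0.0285, -0.003, -0.014], [0.0285, -0.0015, -0.014], [0.0285, 0, -0.014], [0.0285, 0.0015, -0.014], [0.0285, 0.003, -0.014], [0.0285, 0.0045, -0.014], [0.028, 0.0055, -0.014], [0.028, 0.007, -0.014], [0.0275, 0.0085, -0.014]], rotation=[[0, 0, -0.0081], [0, 0, -0.0081], [0, 0, -0.0081], [0, 0, -0.0081], [0, 0, -0.0081], [0, 0, -0.0081], [0, 0, -0.0081], [0, 0, -0.0081], [0, 0, -0.0081], [0, 0, -0.0081], [0, 0, -0.0081], [0, 0, -0.0081]], claw=[28, 28, 28, 28, 28, 28, 28, 28, 28, 28, 28, 28])

```text
clock: 37.1
tcp_pos: [0.654, 0.1571, 0.3666]
ee_rot: [-2.271, -2.169, 0.002]
wrist_force: [0.8, -0.2, 0.3]
gripper_width: 0.028
gripper_force: 0.0
```

Emit:
drive_tool(linear=[[0.027, 0.01, -0.0135], [0.0265, 0.0115, -0.0135], [0, 0, 0], [0, 0, 0], [0, 0, 0], [0, 0, 0]], rotation=[[0, 0, -0.0081], [0, 0, -0.0081], [0, 0, 0], [0, 0, 0], [0, 0, 0], [0, 0, 0]], claw=[28, 28, 28, 28, 28, 28])

```text
clock: 37.6
tcp_pos: [0.6675, 0.1862, 0.3824]
ee_rot: [-2.164, -2.276, 0.003]
wrist_force: [0.8, -0.8, 0.4]
gripper_width: 0.0282
gripper_force: 0.0
```

Run:
```python
from h import *
plan([([.667,.188,.300],2.9,5)],28)
im=grab('side'); P=pts(im); b=im['pixels'][20:200,250:370]; cv2.imwrite('pics/p4.png',cv2.resize(b,None,fx=3,fy=3))
```

```text
at [0.6675 0.1862 0.3824] head 2.9 t 37.6 w 0.0282 q6 0.14
linear [[0.0006, -0.0001, 0.0275], [0.0006, -0.0001, 0.0275], [0.0006, -0.0001, 0.0275], [0.0006, -0.0001, 0.0275], [0.0006, -0.0001, 0.0275]] 
rotation [[-0.0003, 0.0001, 0.0], [0.0, 0.0, 0.0], [0.0, 0.0, 0.0], [0.0, 0.0, 0.0], [0.0, 0.0, 0.0]] n 5
```

View pics/p4.png

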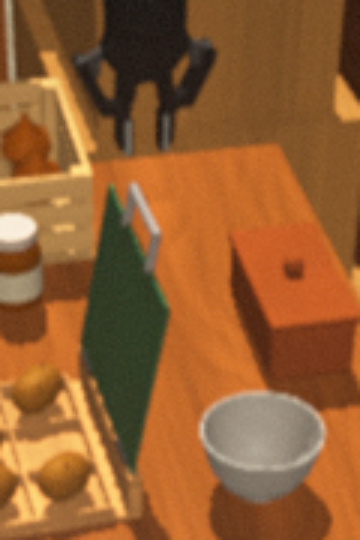

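The fingers (crop (147,140)) stand straight above the bar (crop (142,210)). I lower and grip.

Emit:
drive_tool(linear=[[0.002, 0, 0.03], [0, 0, 0.035], [0, 0, 0.035], [0, 0, 0.025], [0, 0, 0.0125], [0, 0, 0], [0, 0, 0], [0, 0, 0], [0, 0, 0], [0, 0, 0]], rotation=[[0, 0, 0], [0, 0, 0], [0, 0, 0], [0, 0, 0], [0, 0, 0], [0, 0, 0], [0, 0, 0], [0, 0, 0], [0, 0, 0], [0, 0, 0]], claw=[28, 28, 28, 28, 28, 28, 5, 5, 5, 5], newtons=30)

```text
clock: 38.48
tcp_pos: [0.6684, 0.1875, 0.3025]
ee_rot: [2.163, 2.277, 0.002]
wrist_force: [-0.6, -1.4, -0.6]
gripper_width: 0.0088
gripper_force: 29.4
```

Run:
```python
from h import *
o=bot.get_obs(); b=np.array(o['tcp_pos']); hx=rack(.1,0); f=np.array([np.cos(.05),np.sin(.05)])
a=np.arctan2(b[2]-.006-.058, -((b[:2]-hx)@f)); print('angle',a,'r',np.hypot(b[2]-.064,(b[:2]-hx)@f), o['wrist_force'])
q=lambda t: np.array([-.237*np.cos(t),.237*np.sin(t)])
th=np.linspace(a,np.pi/4,23); d=np.diff([q(t) for t in th],axis=0)
print([[0,round(x/.6,4),round(-z/.6,4)] for x,z in d.tolist()])
```

```text
angle 1.7617953304474878 r 0.24288398888504495 [-0.60805803 -1.41442242 -0.59723613]
[[0, -0.0173, -0.0029], [0, -0.0174, -0.0022], [0, -0.0175, -0.0014], [0, -0.0175, -0.0006], [0, -0.0175, 0.0002], [0, -0.0175, 0.0009], [0, -0.0174, 0.0017], [0, -0.0174, 0.0025], [0, -0.0172, 0.0032], [0, -0.0171, 0.004], [0, -0.0169, 0.0048], [0, -0.0166, 0.0055], [0, -0.0164, 0.0062], [0, -0.0161, 0.007], [0, -0.0158, 0.0077], [0, -0.0154, 0.0084], [0, -0.015, 0.009], [0, -0.0146, 0.0097], [0, -0.0142, 0.0103], [0, -0.0137, 0.0109], [0, -0.0132, 0.0115], [0, -0.0127, 0.0121]]
```

Emit:
drive_tool(linear=[[0, -0.0173, -0.003], [0, -0.0174, -0.002], [0, -0.0175, -0.0014], [0, -0.0175, -0.0006], [0, -0.0175, 0.0002], [0, -0.0175, 0.0009], [0, -0.0174, 0.0017], [0, -0.0174, 0.0025], [0, -0.0172, 0.0032], [0, -0.0171, 0.004], [0, -0.0169, 0.0048], [0, -0.0166, 0.0055]], rotation=[[0, 0, 0], [0, 0, 0], [0, 0, 0], [0, 0, 0], [0, 0, 0], [0, 0, 0], [0, 0, 0], [0, 0, 0], [0, 0, 0], [0, 0, 0], [0, 0, 0], [0, 0, 0]], claw=[5, 5, 5, 5, 5, 5, 5, 5, 5, 5, 5, 5])

```text
clock: 39.48
tcp_pos: [0.5426, 0.1813, 0.291]
ee_rot: [-2.163, -2.277, 0.0]
wrist_force: [3.4, 0.7, 1.5]
gripper_width: 0.0089
gripper_force: 30.7
```

Emit:
drive_tool(linear=[[0, -0.0164, 0.0062], [0, -0.0161, 0.007], [0, -0.0158, 0.0077], [0, -0.0154, 0.0084], [0, -0.015, 0.009], [0, -0.0146, 0.0097], [0, -0.0142, 0.0103], [0, -0.0137, 0.0109], [0, -0.0132, 0.0115], [0, -0.0127, 0.0121], [0, 0, 0], [0, 0, 0]], rotation=[[0, 0, 0], [0, 0, 0], [0, 0, 0], [0, 0, 0], [0, 0, 0], [0, 0, 0], [0, 0, 0], [0, 0, 0], [0, 0, 0], [0, 0, 0], [0, 0, 0], [0, 0, 0]], claw=[5, 5, 5, 5, 5, 5, 5, 5, 5, 5, 5, 5])

```text
clock: 40.48
tcp_pos: [0.4539, 0.1768, 0.2337]
ee_rot: [-2.161, -2.276, 0.005]
wrist_force: [1.0, 4.2, -5.8]
gripper_width: 0.0088
gripper_force: 29.3
```

Run:
```python
from h import *
o=bot.get_obs(); b=np.array(o['tcp_pos']); hx=rack(.1,0); f=np.array([np.cos(.05),np.sin(.05)])
dx=(b[:2]-hx)@f
for off in(.006,.008,.010): print('angle',off,np.degrees(np.arctan2(b[2]-off-.058,-dx)),np.hypot(b[2]-off-.058,dx))
print(o['wrist_force'],o['gripper_width'],b)
for nm,box in(('top',(150,130,262,262)),('side',(200,60,320,230))):
    im=grab(nm); m,n,s,c=cover(im,box); print(nm,m,n,'std',s,'angle deg',np.degrees(np.arccos(abs(n[2]))),cv2.contourArea(c))
```

```text
angle 0.006 45.164335393844524 0.23928949863400092
angle 0.008 44.824677747606124 0.23787541445882934
angle 0.01 44.48096991333352 0.2364697897225101
[ 1.02908775  4.24386509 -5.82129323] 0.00884228849255022 [0.45385496 0.1768393  0.23368784]
top [0.56431785 0.17586141 0.12096986] [0.69172683 0.03472995 0.72132366] std 0.0029174800300362782 angle deg 43.83612755846957 2339.5
side [0.54861213 0.16449377 0.13766146] [0.68503251 0.03596839 0.72762404] std 0.0017816230394832324 angle deg 43.31242336462671 1471.0
```

Emit:
drive_tool(linear=[[0, 0.003, -0.003], [0, 0, 0], [0, 0, 0], [0, 0, 0], [0, 0, 0], [0, 0, -0.02], [0, 0, -0.035], [0, 0, -0.045], [0, 0, -0.045], [0, 0, -0.02], [0, 0, 0]], rotation=[[0, 0, 0], [0, 0, 0], [0, 0, 0], [0, 0, 0], [0, 0, 0], [0, 0, 0], [0, 0, 0], [0, 0, 0], [0, 0, 0], [0, 0, 0], [0, 0, 0]], claw=[5, 5, 28, 28, 28, 28, 28, 28, 28, 28, 28])

```text
clock: 41.5
tcp_pos: [0.459, 0.177, 0.342]
ee_rot: [2.161, 2.274, 0.011]
wrist_force: [0.4, 0.4, -0.0]
gripper_width: 0.0283
gripper_force: 0.0
```

Emit:
drive_tool(linear=[[-0.045, 0, 0], [-0.055, 0, 0], [-0.055, 0, 0], [-0.055, 0, 0], [-0.055, 0, 0], [-0.055, 0, 0], [-0.055, 0, 0], [-0.02, 0, 0], [0, 0, 0], [0, 0, 0], [0, 0, 0]], rotation=[[0, 0, 0], [0, 0, 0], [0, 0, 0], [0, 0, 0], [0, 0, 0], [0, 0, 0], [0, 0, 0], [0, 0, 0], [0, 0, 0], [0, 0, 0], [0, 0, 0]], claw=[28, 28, 28, 28, 28, 28, 28, 28, 28, 28, 28])

```text
clock: 42.42
tcp_pos: [0.4694, -0.0589, 0.3361]
ee_rot: [-2.162, -2.278, 0.0]
wrist_force: [0.2, 0.1, -0.0]
gripper_width: 0.0279
gripper_force: 0.0
```

Run:
```python
from h import *
o=bot.get_obs(); print(o['tcp_pos'],o['wrist_force'],o['gripper_width'])
t=grab('top'); s=grab('side')
for im,box in((t,(150,130,262,262)),(s,(200,60,320,230))):
    m,n,sd,c=cover(im,box); print(m,n,'std',sd,'angle deg',np.degrees(np.arccos(abs(n[2]))),cv2.contourArea(c))
a=t['pixels'][100:300,90:440]; b=s['pixels'][60:340,170:400]
h=np.zeros((560,800,3),np.uint8); h[:228,:400]=cv2.resize(a,(400,228)); h[:487,400:]=cv2.resize(b,(400,487)); cv2.imwrite('pics/p5.png',h)
```

```text
[ 0.46942054 -0.05891238  0.33605055] [ 0.15220769  0.07649627 -0.01037125] 0.0279040959962197
[0.55104297 0.17667661 0.13675955] [0.70116463 0.03442347 0.71216794] std 0.0028567767286471245 angle deg 44.58841984834339 2828.5
[0.56233185 0.15061714 0.12816371] [0.70206827 0.03795388 0.71109749] std 0.0017904470686036845 angle deg 44.67571940216225 1136.0
```

View pics/p5.png

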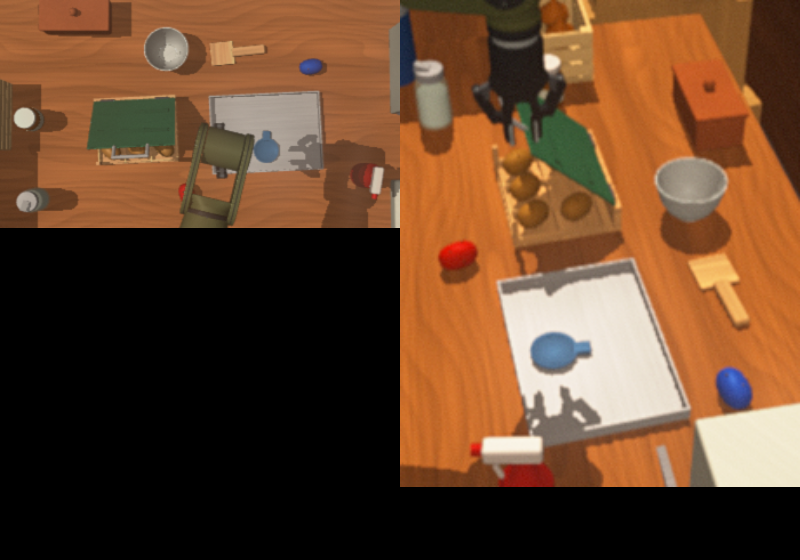

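The cover stands at 44.6°, the potatoes are still in their wells, and the other pantry things and the spoon rest are where they were. The gripper is free in the air, so I hand in.

```bash
python3 -c "
from station import bot
print(bot.hand_in())"
```

```text
the job is handed in; nothing more can be done
None
```

I handed the job in: all five potatoes lie flat, one to a well, the cover stands at about 45° (44.6° by camera), and the other pantry things look untouched; it took about 42 s of the 208 s, and the hand-in gave no verdict.

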